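Put two freshly glued cleats on a panel's back under weights

TASK

The glue under the two wooden cleats on the back of the panel painting is still wet, so put both under pressure. On the short cleat stack the white plate, then the wooden block, then the round weight; on the long cleat lay the white strip and then the bar weight, each piece centred over its cleat and, the round weight apart, turned square with it. Set everything down gently, let go, and leave the glue jar and the brush tin where they stand.

Things in the scene. Friction and masses are not known exactly. Their poses are not given: they have to be found in the camera images.
- short_cleat: target: short cleat of new pale wood, 50 x 40 mm and 6 mm thick, glued over a dark crack on the back of a dark oak panel (260 x 240 mm, lying flat on a cork sheet of 276 x 256 mm; the panel's upper face is 15 mm above the bench). Fixed. Origin at the centre of its underside, which is on the panel's face; x along the 50 mm side (along the crack), z up. The two cleats may be on either half of the panel, their centres about 125 mm apart.
- long_cleat: target: long cleat of new pale wood, 140 x 24 mm and 6 mm thick, glued along another crack on the same panel. Fixed. Origin at the centre of its underside, which is on the panel's face; x along the 140 mm side, z up.
- plate: white plastic pressing plate (wet glue does not stick to it), 76 x 58 mm and 12 mm thick, 50 g, loose, lying flat on the bench. Origin at the centre of its underside; x along the 76 mm side, y along the 58 mm side, z up.
- block: plain pale beech pressing block, 70 x 50 mm and 22 mm thick, 55 g, loose, lying flat on the bench. Origin at the centre of its underside; x along the 70 mm side, y along the 50 mm side, z up.
- round_weight: round dark steel weight, about 0.7 kg, loose, standing on the bench: a disc 60 mm in diameter and 30 mm high, on it a thin neck and a bright cylindrical knob 24 mm in diameter, from 36 to 62 mm above the weight's underside. Origin at the centre of its underside, z up along its axis.
- strip: white plastic pressing strip, 160 x 44 mm and 12 mm thick, 80 g, loose, lying flat on the bench. Origin at the centre of its underside; x along the 160 mm side, y along the 44 mm side, z up.
- bar_weight: dark steel bar weight, 110 x 36 mm and 25 mm high, about 0.78 kg, loose, lying flat on the bench. Origin at the centre of its underside; x along the 110 mm side, y along the 36 mm side, z up.
- glue_jar: bystander: amber glass glue jar with white lid, 56 mm in diameter and 60 mm high, loose, standing among the pieces; to be left alone. Origin at the centre of its underside, z up.
- brush_tin: bystander: aluminium tin 68 mm in diameter and 95 mm high with brushes standing in it up to 200 mm high, loose, beyond the panel; to be left alone. Origin at the centre of its underside, z up.
Not all that is in view belongs to the job. Of the things that look like the round_weight, the larger one is meant. Leave any yellow look-alike of the plate alone.

How it is judged:
By the outcome, as a careful person would: the job done as asked, in the order asked, and still so for the second after the job is handed in, with the robot touching nothing.
It also fails if it takes over 120 s, if anything falls off the work surface, if the arm or the gripper's body presses on something with over 40 N, if the wrist force passes 120 N, or if a joint passes its speed limit or range.

ROBOT

A 6-joint arm with a two-finger parallel gripper is mounted at the origin on the work surface. World frame = base frame: x ahead of the robot, y to its left, z up, the work surface at z = 0. Lengths are in mm, angles in rad, forces in N, time in s.
With the tool pointing down it reaches from about 350 to 875 mm from the base axis. Payload 4.2 kg.
Tool frame: the origin (TCP) lies between the finger pads; the fingertips stand 17 mm ahead of it and the grasp point (between the pads) lies 2 mm behind it (nose_length is the distance from the TCP to the fingertips, in mm); z points along the fingers, y is the direction in which the jaws open and shut (so a half turn about z gives the same grasp; the last joint's range is limited). The gripper opens to 85 mm and grips with 20 to 120 N. Pads are 22 mm wide; open, the fingers measure 114 mm over their backs; the gripper's body (76 mm by 85 mm) begins 54 mm behind the grasp point. The pads swing forward as they close: fully open they stand 13 mm farther back than shut.
Start: joints at [-0.923, 0.385, 0.008, 0, -1.194, -0.259], TCP at [236.937, -578.325, 248.312] pointing down, gripper open.
Joint ranges: [-3.14, 3.14], [-1.21, 2.06], [-1.07, 1.41], [-3.16, 2.05], [-2.99, -0.16], [-3.1, 3.1]. Speed limits (rad/s): [2.79, 2.79, 3.14, 3.14, 3.14, 3.14].

INTERFACE

Orientations are given as a unit quaternion [x, y, z, w].
In Python, from bench import * gives the robot as it stands.
- The arm moves only by the tool jog_arm, never from a script. Its argument "increments" is a list of rows, each a list of 4 numbers: the shift along the tool's x, y, z in m, then the turn about the tool's z in degrees. A call has 1 to 10 rows; each row is the pose to reach, as a shift and turn from the pose measured when the call began, along the tool's axes at that moment; what a row does not reach only later rows make up. A row lasts 1/8 s, in which the tool goes at most 62.5 mm and 10.7 degrees, less where a joint would pass 70% of its speed; a pose out of reach is approached as far as the arm can. A call with a gripper value outside its range is refused whole. "hand" is the gripper's target within -1 to 1 (fully open at 1, half-way at 0, shut at -1), set as the call begins (left out, the last holds). The fingers move at their own pace and stop on an object; the grip force is fixed at half the most. Time passes only in rows, so rows that repeat a pose let the fingers close. It gives the time, the measured TCP pose, the force and the opening at its end, in the units of the state.
- read_state(): the state, without advancing time (a new reading comes with each control period).
- get_image(name): name is "scene" or "top"; returns the picture (480x640x3 uint8, red, green, blue); there is no depth.
- calibration(name): a dict with "fx", "fy", "cx", "cy" (pixels), "position" and "rotation" of the camera in the world. Camera axes: x right, y up, looking along -z (the intrinsics and any distortion apply to the point x, -y, -z); pixel columns grow to the right and rows downward; lengths in mm; the calibration is good to about 2 mm. A picture is of the moment at which its call begins. calibration takes no time and is no camera call.
- job_done(): hands the job in, once; it reports no verdict.
The state is a dict: "clock": time; "joints": joint angles; "joint_vel": joint speeds; "joint_efforts": joint torques, N m; "position": TCP position; "ee_rot": TCP orientation; "contact_force": force on the tool from outside, world axes, zero at the start; "wrist_torque": the same for the moment, N m; "gripper_width": finger opening in mm.
Only numpy, scipy, OpenCV 4.12 (cv2) and the standard library are available. Lean on these libraries where they do the work, as an engineer would, in place of code of your own. Each camera call takes 0.05 s, during which the arm holds its last target.

## Working session

There is one attempt and no reset: what is moved stays moved. The work goes in short steps, Python scripts to look and compute and a tool call to move; the robot and the scene stay as the last step left them, time stands still between calls to the robot, and variables do not carry over. Pictures are saved under pics/ and viewed, and the job is handed in when it is done.

Besides the shell and the picture viewer there is one more tool, called in YAML: its name, and indented under it one key for each argument. jog_arm: Moves the arm, as the interface text tells. Its arguments: {"type":"object","properties":{"increments":{"type":"array"},"hand":{"type":"number"}},"required":["increments"]}

```bash
mkdir -p pics; ls; python3 - <<'E'
from bench import *
import cv2
for n in("scene","top"):
    cv2.imwrite(f"pics/{n}0.png",get_image(n)[:,:,::-1]); print(n,calibration(n))
print(read_state())
E
```

```text
pics
scene {'fx': 524.6684727785168, 'fy': 524.6684727785168, 'cx': 328.4232598090549, 'cy': 239.59741694641835, 'position': array([1306.55250877, -513.17551697,  681.66291937]), 'rotation': array([0.41350409, 0.22268776, 0.41480364, 0.77933463])}
top {'fx': 553.9363799515845, 'fy': 553.9363799515845, 'cx': 308.12808325954245, 'cy': 239.7073594382142, 'position': array([ 286.75637146,  -17.47980736, 1122.67603068]), 'rotation': array([ 0.07565621, -0.07250646, -0.68269564,  0.72314979])}
{'clock': 0.1, 'joints': array([-9.23358814e-01,  3.85487006e-01,  6.77009721e-03, -4.64042459e-04,
       -1.19398827e+00, -2.58583384e-01]), 'joint_vel': array([-9.36451949e-04, -1.89763634e-03,  3.15339688e-03,  3.44327170e-03,
       -3.78823076e-04,  8.14178234e-05]), 'joint_efforts': array([-5.67831758e-04, -3.93319631e+01,  1.88929904e+01,  4.19794321e+00,
       -2.59073582e-03,  4.57608607e-06]), 'position': array([ 236.78727394, -577.884707  ,  247.32516597]), 'ee_rot': array([-1.93120366e-01,  9.81174585e-01,  9.52543725e-04, -2.23817670e-04]), 'contact_force': array([-1.13456612,  0.16027302, -0.02100267]), 'wrist_torque': array([ 0.02853997, -0.00060816,  0.00752107]), 'gripper_width': 85.60996442193692}
```

View pics/scene0.png

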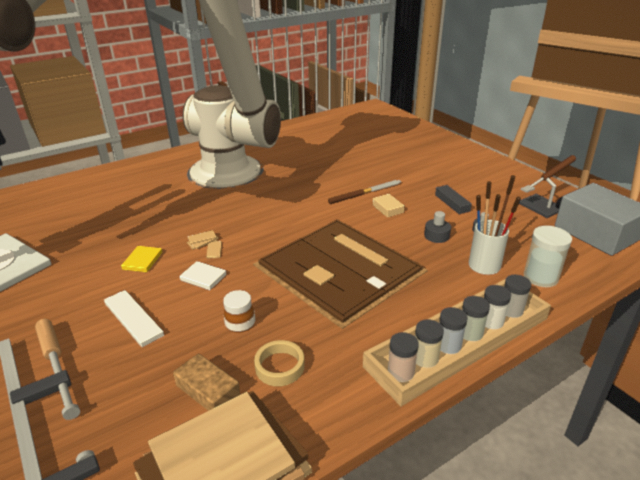

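View pics/top0.png

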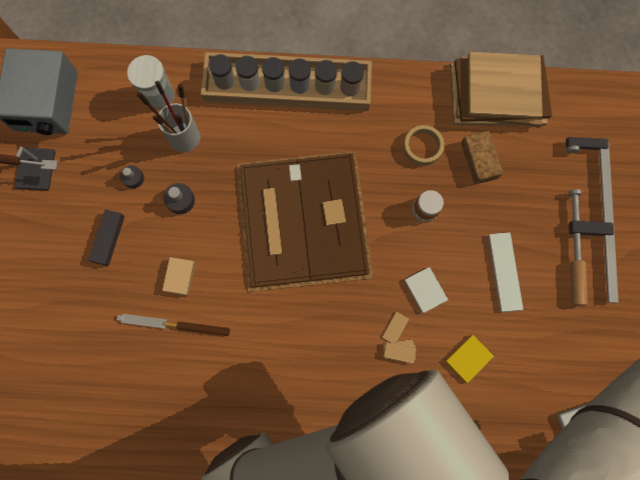

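```bash
cat > h.py <<'E'
from bench import *
import cv2, numpy as np
from scipy.spatial.transform import Rotation as R
def ray(n,uv):
    c=calibration(n); uv=np.atleast_2d(uv).astype(float)
    d=np.c_[(uv[:,0]-c['cx'])/c['fx'],-(uv[:,1]-c['cy'])/c['fy'],-np.ones(len(uv))]
    return np.array(c['position']),R.from_quat(c['rotation']).apply(d)
def onplane(n,uv,z):
    p,d=ray(n,uv); return p+d*((z-p[2])/d[:,2])[:,None]
def proj(n,X):
    c=calibration(n); q=R.from_quat(c['rotation']).inv().apply(np.atleast_2d(X)-c['position'])
    return np.c_[c['cx']+c['fx']*q[:,0]/-q[:,2],c['cy']-c['fy']*q[:,1]/-q[:,2]]
def rect(n,mask,z):
    cs,_=cv2.findContours(mask.astype(np.uint8),cv2.RETR_EXTERNAL,cv2.CHAIN_APPROX_NONE)
    c=max(cs,key=cv2.contourArea)[:,0]
    P=onplane(n,c,z)[:,:2].astype(np.float32)
    (cx,cy),(w,h),a=cv2.minAreaRect(P)
    if w<h: w,h,a=h,w,a+90
    return np.round([cx,cy,w,h,(a+90)%180-90],1)
E
python3 - <<'E'
import cv2
t=cv2.imread('pics/top0.png')
def crop(x0,y0,x1,y1,s,n): cv2.imwrite(n,cv2.resize(t[y0:y1,x0:x1],None,fx=s,fy=s,interpolation=cv2.INTER_NEAREST))
crop(80,140,280,290,4,'pics/a.png');crop(225,140,385,300,3.7,'pics/b.png');crop(380,170,540,330,3.7,'pics/c.png')
E
```

```text
(no output)
```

View pics/a.png

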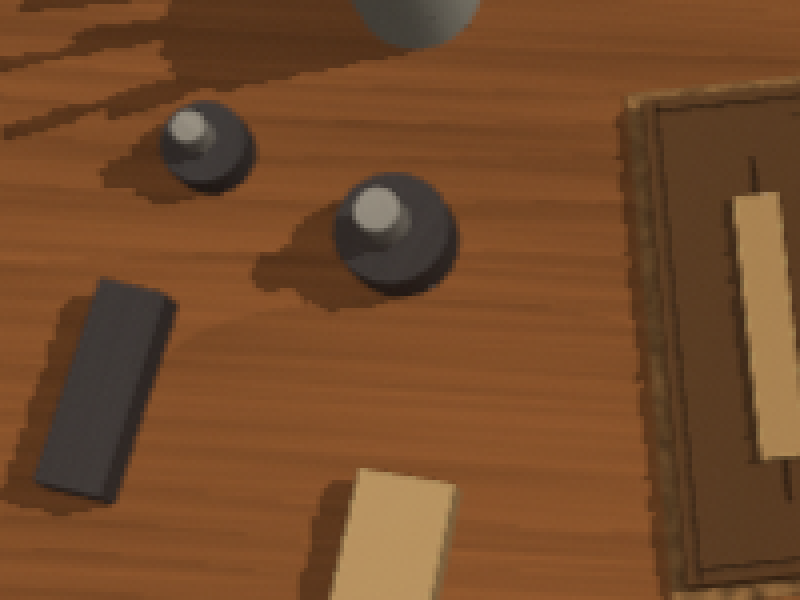

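View pics/b.png

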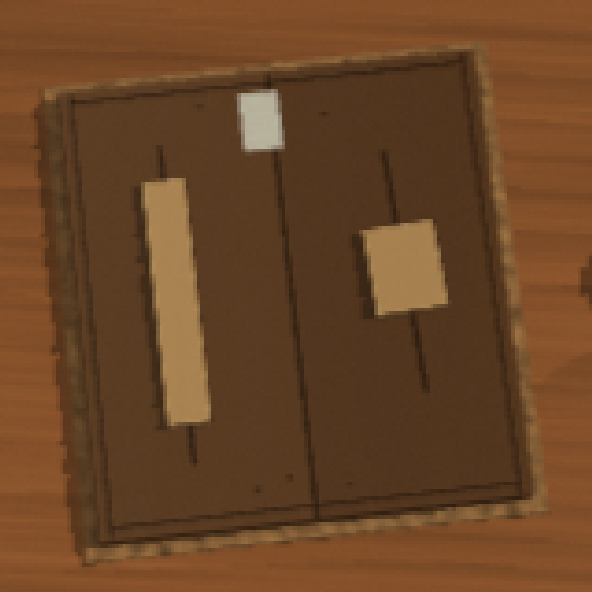

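View pics/c.png

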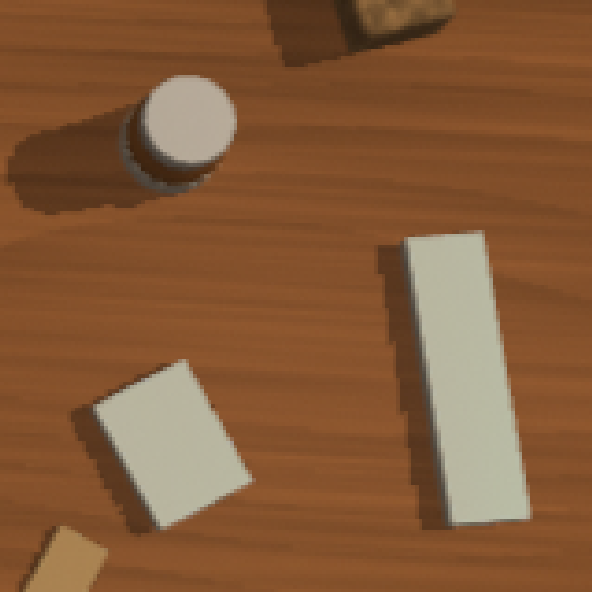

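```bash
cat > m.py <<'E'
from h import *
def fill(n,img,seed,z,tol=14):
    m=np.zeros((482,642),np.uint8)
    cv2.floodFill(cv2.GaussianBlur(img,(3,3),0),m,seed,(255,0,0),(tol,)*3,(tol,)*3,cv2.FLOODFILL_FIXED_RANGE|cv2.FLOODFILL_MASK_ONLY|(1<<8))
    return m[1:-1,1:-1]
E
python3 - <<'E'
from m import *
t=cv2.imread('pics/top0.png')[:,:,::-1].copy()
for nm,s,z,tol in[('short',(334,212),21,40),('long',(272,220),21,40),('plate',(426,291),12,40),('block',(178,277),22,35),('strip',(506,272),12,40),('bar',(106,238),25,12)]:
    m=fill('top',t,s,z,tol); print(nm,m.sum(),rect('top',m,z), t[s[1],s[0]])
s=cv2.imread('pics/scene0.png')[:,:,::-1].copy()
for nm,u,z,tol in[('short',(318,275),21,30),('long',(360,249),21,30),('plate',(204,275),12,25),('block',(388,203),22,25),('strip',(133,317),12,25),('bar',(455,197),25,12)]:
    m=fill('scene',s,u,z,tol); print(nm,m.sum(),rect('scene',m,z))
# knob tops, both views
for uv in [(174.3,192.3)]: print(onplane('top',uv,62))
cv2.imwrite('pics/d.png',cv2.resize(s[180:290,370:480,::-1],None,fx=5,fy=5,interpolation=0))
E
```

```text
short 438 [583.6 -55.5  48.8  39.   13. ] [166 128  79]
long 749 [557.3  70.1 138.9  23.2  10.3] [170 132  82]
plate 1027 [ 435.  -248.5   74.5   56.    30.3] [184 181 159]
block 827 [433.8 250.8  68.   49.6  -6. ] [184 147  96]
strip 1592 [ 481.6 -409.3  158.1   41.9    8.5] [185 184 162]
bar 894 [503.8 406.1 106.6  35.1 -10.5] [66 60 57]
short 277 [584.2 -58.3  47.5  39.9  12.9]
long 399 [558.1  67.3 136.8  24.7  10.1]
plate 620 [ 438.5 -252.5   74.7   61.    30.5]
block 293 [434.8 246.2  71.2  52.8  -5.1]
strip 1289 [ 482.7 -411.6  157.4   42.9    8.3]
bar 304 [507.5 391.8 107.7  51.  -10.4]
[[593.59009041 265.68926872  62.        ]]
```

View pics/d.png

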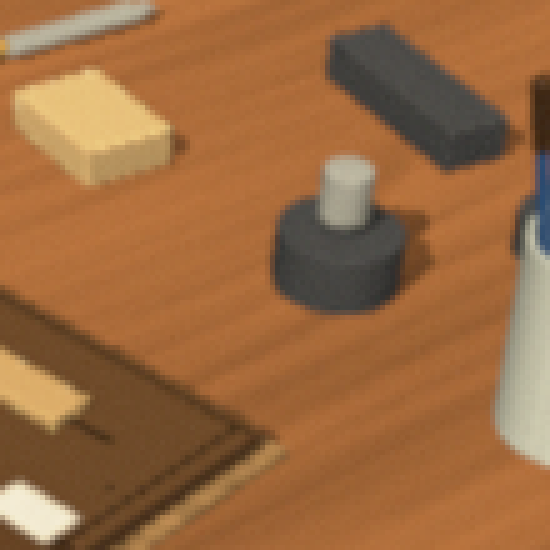

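```bash
cat > g.py <<'E'
import sys
from h import *
def g(x,y,z,yaw):  # yaw = deg of object's long axis in world (jaw at yaw+90)
    s=read_state(); Rm=R.from_quat(s['ee_rot']).as_matrix()
    d=Rm.T@(np.array([x,y,z])-s['position'])
    j=Rm[:,1]; cur=np.degrees(np.arctan2(j[1],j[0]))
    t=-(yaw+90-cur); t=(t+90)%180-90
    print('t',round(s['clock'],2),'pos',s['position'].round(1),'yaw(long)',round((cur-90+90)%180-90,2),'zax',Rm[:,2].round(4),'w',round(s['gripper_width'],1),'F',s['contact_force'].round(1),'q',s['joints'].round(2))
    print('shift m',(d/1000).round(4),'turn',round(t,1), 'dist',round(np.linalg.norm(d)))
if __name__=='__main__': g(*map(float,sys.argv[1:5]))
E
python3 g.py 481.6 -410.5 100 8.5; python3 - <<'E'
from m import *
for k in range(3): get_image('top'); print(read_state()['position'])
for n,u,z in[('tin',(180,137),95),('jar',(429,203),60)]: print(n,onplane('top',u,z))
E
```

```text
t 0.1 pos [ 236.8 -577.9  247.3] yaw(long) 22.27 zax [-8.0e-04  1.8e-03 -1.0e+00] w 85.6 F [-1.1  0.2 -0. ] q [-0.92  0.39  0.01 -0.   -1.19 -0.26]
shift m [-0.29    0.0618  0.1474] turn 13.8 dist 331
[ 236.792518   -577.96633718  247.45951077]
[ 236.79195429 -578.04531213  247.63911121]
[ 236.84149833 -578.12819855  247.80203956]
tin [[697.87186408 257.88214962  95.        ]]
jar [[ 601.38716002 -242.04265642   60.        ]]
```

jog_arm:
  increments:
    - [-0.05, 0.01, 0.02, 3]
    - [-0.1, 0.02, 0.05, 6]
    - [-0.15, 0.03, 0.08, 9]
    - [-0.2, 0.042, 0.11, 12]
    - [-0.245, 0.052, 0.135, 13.8]
    - [-0.28, 0.06, 0.147, 13.8]
    - [-0.29, 0.062, 0.147, 13.8]
    - [-0.29, 0.062, 0.147, 13.8]
    - [-0.29, 0.062, 0.147, 13.8]
  hand: 0.4

```text
clock: 1.38
position: [481.0, -411.5, 101.5]
ee_rot: [-0.073, 0.997, 0.0, 0.0]
contact_force: [0.0, -1.2, 0.4]
gripper_width: 59.5
```

```bash
python3 g.py 481.6 -410.5 30 8.5;python3 - <<'E'
from h import *
cv2.imwrite('pics/e.png',get_image('scene')[:,:,::-1])
E
```

```text
t 1.38 pos [ 481.  -411.5  101.5] yaw(long) 8.41 zax [ 2.e-04  5.e-04 -1.e+00] w 59.5 F [ 0.  -1.2  0.4] q [-0.45  0.53 -0.15 -0.   -0.89 -0.97]
shift m [-0.0007  0.0008  0.0715] turn -0.1 dist 72
```

View pics/e.png

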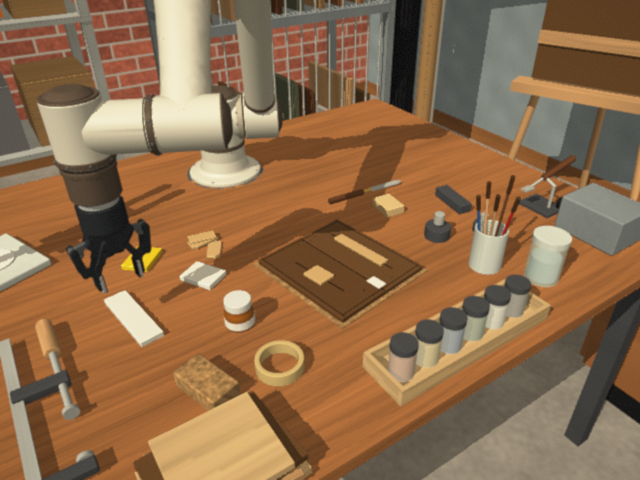

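jog_arm:
  increments:
    - [-0.001, 0.001, 0.03, 0]
    - [-0.001, 0.001, 0.06, 0]
    - [-0.001, 0.001, 0.073, 0]
    - [-0.001, 0.001, 0.076, 0]
    - [-0.001, 0.001, 0.076, 0]

```text
clock: 2.05
position: [482.2, -411.0, 26.4]
ee_rot: [-0.073, 0.997, -0.0, 0.001]
contact_force: [0.3, 0.7, 0.5]
gripper_width: 59.5
```

```bash
python3 g.py 481.6 -410.5 20 8.5;python3 - <<'E'
from h import *
s=get_image('scene')[:,:,::-1];print(proj('scene',[[481,-411,0],[490,-381,8],[474,-440,8]]))
cv2.imwrite('pics/f.png',cv2.resize(s[200:360,40:240],None,fx=4,fy=4,interpolation=2)[:600,:800])
E
```

```text
t 2.05 pos [ 482.2 -411.    26.4] yaw(long) 8.38 zax [ 1.6e-03 -5.0e-04 -1.0e+00] w 59.5 F [0.3 0.7 0.5] q [-0.45  0.62 -0.21 -0.   -0.74 -0.97]
shift m [0.0005 0.0006 0.0064] turn -0.1 dist 6
[[132.8213638  319.26247025]
 [149.10422133 312.78149235]
 [115.31484472 319.90310948]]
```

View pics/f.png

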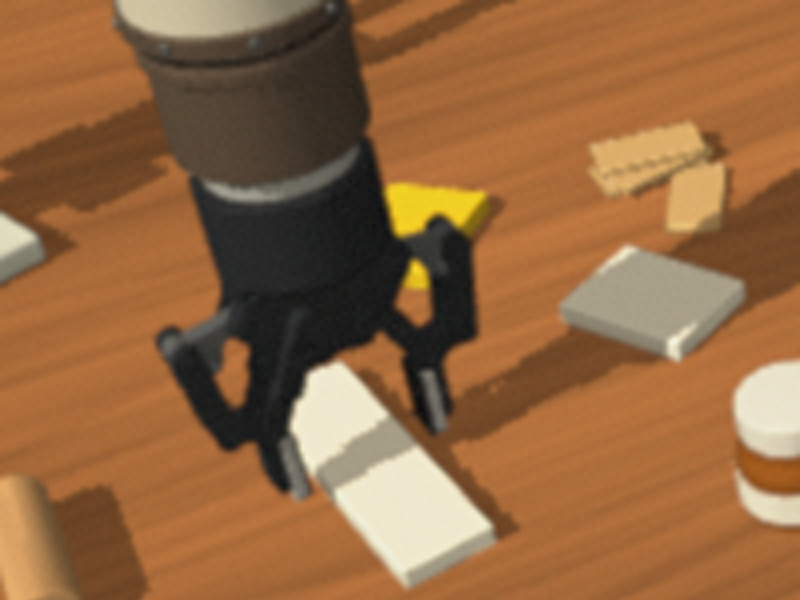

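jog_arm:
  increments:
    - [0, 0, 0.003, 0]
    - [0, 0, 0.006, 0]
    - [0, 0, 0.006, 0]

```text
clock: 2.48
position: [482.2, -410.8, 20.5]
ee_rot: [-0.073, 0.997, -0.0, 0.001]
contact_force: [0.2, -0.8, -0.4]
gripper_width: 60.0
```

jog_arm:
  increments:
    - [0, 0, 0, 0]
    - [0, 0, 0, 0]
    - [0, 0, 0, 0]
    - [0, 0, 0, 0]
    - [0, 0, 0, 0]
    - [0, 0, 0, 0]
  hand: -0.3

```text
clock: 3.22
position: [482.6, -411.0, 21.0]
ee_rot: [-0.073, 0.997, -0.001, 0.001]
contact_force: [0.4, 1.3, 5.4]
gripper_width: 42.1
```

```bash
python3 g.py 481.6 -410.5 90 8.5;python3 - <<'E'
from h import *
s=get_image('scene')[:,:,::-1]
cv2.imwrite('pics/f2.png',cv2.resize(s[200:350,40:240],None,fx=4,fy=4,interpolation=2)[:600,:800])
E
```

```text
t 3.23 pos [ 482.6 -411.    21. ] yaw(long) 8.4 zax [ 0.0026 -0.001  -1.    ] w 42.1 F [0.4 1.3 5.4] q [-0.45  0.63 -0.22 -0.   -0.72 -0.97]
shift m [ 0.0007  0.0005 -0.069 ] turn -0.1 dist 69
```

View pics/f2.png

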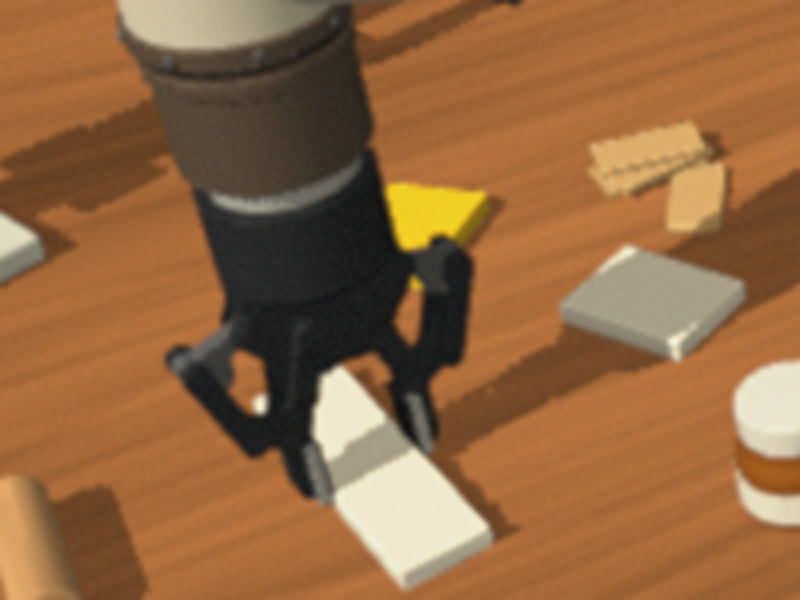

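jog_arm:
  increments:
    - [0, 0, 0, 0]
    - [0, 0, 0, 0]
    - [0, 0, 0, 0]
  hand: -1

```text
clock: 3.65
position: [482.6, -411.0, 21.0]
ee_rot: [-0.073, 0.997, -0.001, 0.001]
contact_force: [0.2, 0.6, 4.2]
gripper_width: 41.9
```

jog_arm:
  increments:
    - [0, 0, -0.005, 0]
    - [0, 0, -0.02, 0]
    - [0, 0, -0.04, 0]
    - [0, 0, -0.06, 0]
    - [0, 0, -0.06, 0]

```text
clock: 4.28
position: [483.5, -411.6, 83.4]
ee_rot: [-0.073, 0.997, -0.002, 0.003]
contact_force: [-0.1, 0.5, -1.0]
gripper_width: 42.0
```

```bash
python3 g.py 557.5 68.5 120 10.3;python3 - <<'E'
from h import *
s=get_image('scene')[:,:,::-1]
cv2.imwrite('pics/f3.png',cv2.resize(s[200:350,40:240],None,fx=4,fy=4,interpolation=2)[:600,:800])
t=get_image('top')[:,:,::-1]
cv2.imwrite('pics/t3.png',t)
E
```

```text
t 4.28 pos [ 483.5 -411.6   83.4] yaw(long) 8.41 zax [ 0.0065 -0.0032 -1.    ] w 42.0 F [-0.1  0.5 -1. ] q [-0.45  0.55 -0.17  0.   -0.84 -0.97]
shift m [-0.1436  0.4639 -0.0377] turn -1.9 dist 487
```

View pics/f3.png

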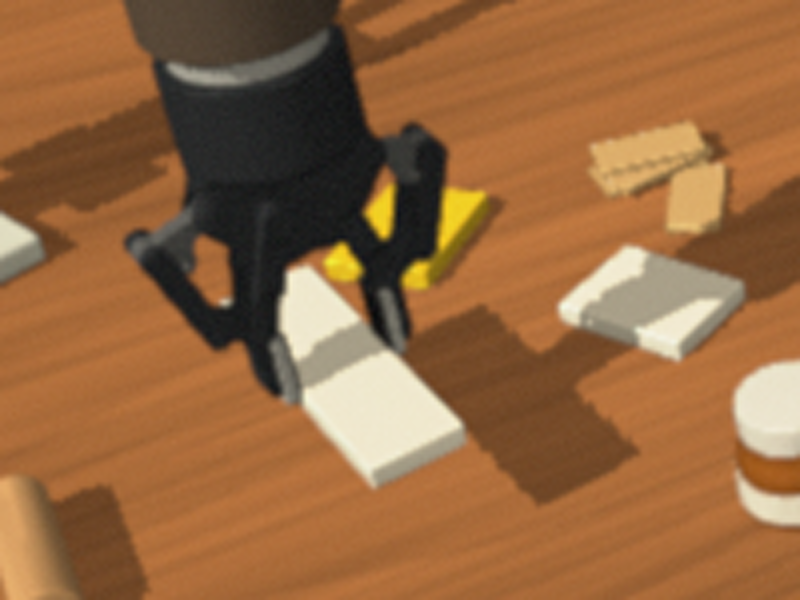

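View pics/t3.png

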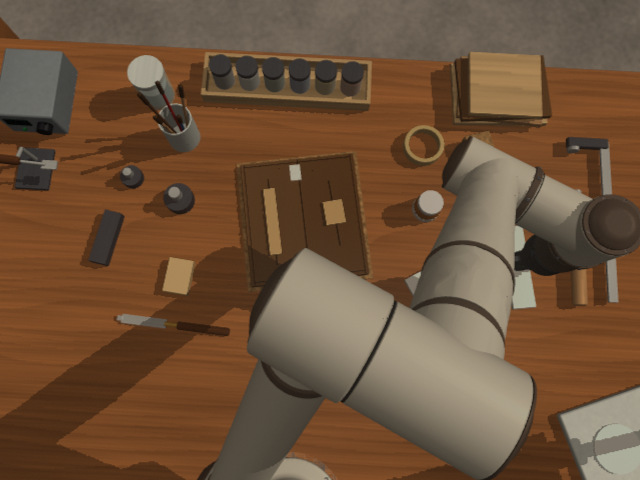

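jog_arm:
  increments:
    - [0, 0, -0.04, 0]
    - [-0.02, 0.05, -0.043, 0]
    - [-0.035, 0.1, -0.043, -1]
    - [-0.05, 0.155, -0.043, -1]
    - [-0.065, 0.21, -0.043, -1.9]
    - [-0.08, 0.265, -0.043, -1.9]
    - [-0.1, 0.32, -0.043, -1.9]
    - [-0.12, 0.375, -0.043, -1.9]
    - [-0.135, 0.425, -0.043, -1.9]
    - [-0.1436, 0.45, -0.043, -1.9]

```text
clock: 5.62
position: [558.1, 58.0, 122.8]
ee_rot: [-0.091, 0.996, -0.0, 0.0]
contact_force: [0.9, -0.7, -1.3]
gripper_width: 41.8
```

```bash
python3 g.py 558.2 68.6 55 10.3
```

```text
t 5.62 pos [558.1  58.  122.8] yaw(long) 10.42 zax [ 7.e-04 -9.e-04 -1.e+00] w 41.8 F [ 0.9 -0.7 -1.3] q [ 0.39  0.4  -0.32  0.   -0.85 -1.78]
shift m [-0.002   0.0105  0.0678] turn 0.1 dist 69
```

jog_arm:
  increments:
    - [-0.002, 0.0105, 0.02, 0]
    - [-0.002, 0.0105, 0.045, 0]
    - [-0.002, 0.0105, 0.06, 0]
    - [-0.002, 0.0105, 0.068, 0]
    - [-0.002, 0.0105, 0.068, 0]
    - [-0.002, 0.0105, 0.068, 0]

```text
clock: 6.38
position: [558.8, 68.5, 55.5]
ee_rot: [-0.091, 0.996, -0.0, 0.001]
contact_force: [0.4, -0.4, -0.3]
gripper_width: 41.8
```

```bash
python3 g.py 558.2 68.6 44 10.3;python3 - <<'E'
from h import *
s=get_image('scene')[:,:,::-1]
cv2.imwrite('pics/f4.png',cv2.resize(s[170:320,260:440],None,fx=4,fy=4,interpolation=2)[:600,:800])
t=get_image('top')[:,:,::-1]
cv2.imwrite('pics/t4.png',cv2.resize(t[150:300,220:400],None,fx=4,fy=4,interpolation=2))
E
```

```text
t 6.38 pos [558.8  68.5  55.5] yaw(long) 10.41 zax [ 2.1e-03 -5.0e-04 -1.0e+00] w 41.8 F [ 0.4 -0.4 -0.3] q [ 0.41  0.49 -0.38  0.   -0.7  -1.8 ]
shift m [0.0006 0.0002 0.0115] turn 0.1 dist 11
```

View pics/f4.png

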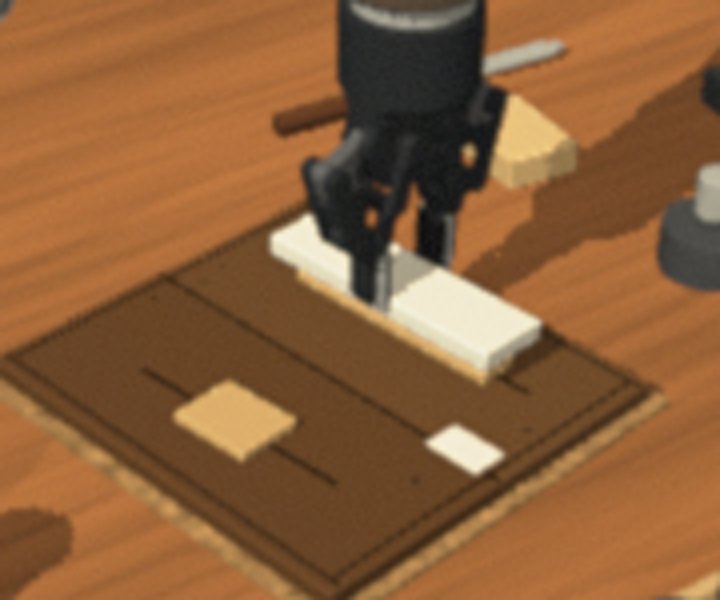

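View pics/t4.png

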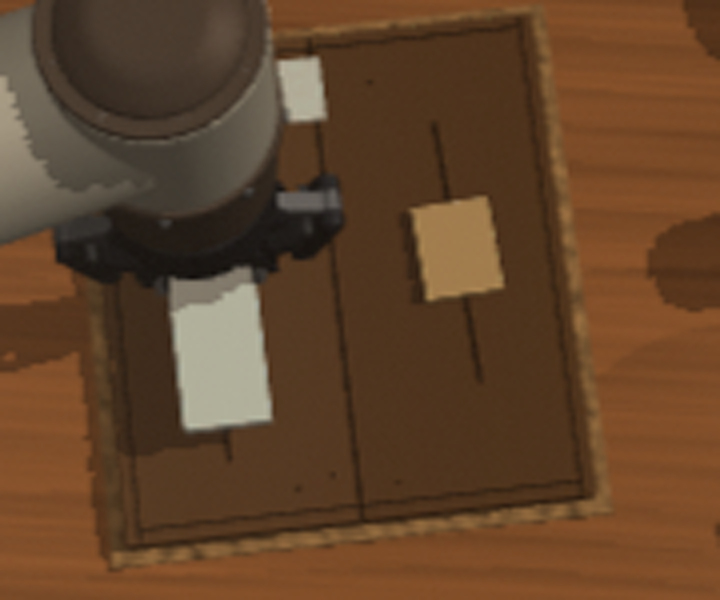

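```bash
cat > w.py <<'E'
from h import *
def meas(n,img,box,z,cond):
    m=np.zeros(img.shape[:2],bool); x0,y0,x1,y1=box; m[y0:y1,x0:x1]=cond(img[y0:y1,x0:x1].astype(int))
    ys,xs=np.nonzero(m); P=onplane(n,np.c_[xs,ys],z)[:,:2].astype(np.float32)
    (cx,cy),(w,h),a=cv2.minAreaRect(P)
    if w<h: w,h,a=h,w,a+90
    return len(xs),np.round([cx,cy,w,h,(a+90)%180-90],1),m
E
python3 - <<'E'
from w import *
s=get_image('scene')
white=lambda a:(a.min(2)>195)&(a.max(2)-a.min(2)<45)
k,r,m=meas('scene',s,(320,215,400,265),46.5,white);print(k,r)
print(s[252,375],s[262,378])
cv2.imwrite('pics/mm.png',cv2.resize((m*255).astype(np.uint8)[200:280,310:410],None,fx=6,fy=6,interpolation=0))
E
```

```text
502 [559.5  64.5 157.1  44.5  10.7]
[242 234 209] [225 184 118]
```

View pics/mm.png

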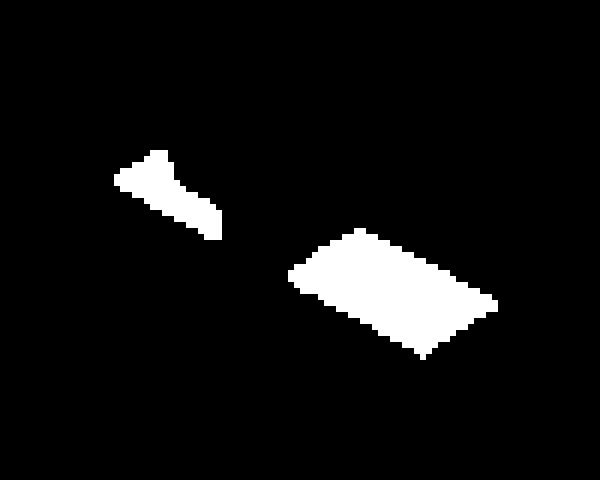

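jog_arm:
  increments:
    - [0, 0, 0.005, 0]
    - [0, 0, 0.009, 0]
    - [0, 0, 0.011, 0]
    - [0, 0, 0.012, 0]
    - [0, 0, 0.012, 0]

```text
clock: 7.15
position: [558.7, 68.6, 43.4]
ee_rot: [-0.091, 0.996, -0.0, 0.001]
contact_force: [-0.6, -1.5, -0.8]
gripper_width: 41.9
```

```bash
python3 g.py 558.2 68.6 41 10.3
```

```text
t 7.15 pos [558.7  68.6  43.4] yaw(long) 10.42 zax [ 2.e-03 -5.e-04 -1.e+00] w 41.9 F [-0.6 -1.5 -0.8] q [ 0.41  0.51 -0.39  0.   -0.67 -1.8 ]
shift m [0.0005 0.0001 0.0024] turn 0.1 dist 2
```

jog_arm:
  increments:
    - [0, 0, 0.001, 0]
    - [0, 0, 0.0015, 0]
    - [0, 0, 0.002, 0]
    - [0, 0, 0.002, 0]

```text
clock: 7.65
position: [558.7, 68.6, 42.0]
ee_rot: [-0.091, 0.996, -0.0, 0.001]
contact_force: [-2.5, 0.4, 5.0]
gripper_width: 41.6
```

jog_arm:
  increments:
    - [0, 0, 0, 0]
    - [0, 0, 0, 0]
    - [0, 0, 0, 0]
    - [0, 0, -0.02, 0]
    - [0, 0, -0.05, 0]
    - [0, 0, -0.08, 0]
    - [0, 0, -0.1, 0]
    - [0, 0, -0.1, 0]
  hand: 0.4

```text
clock: 8.65
position: [559.4, 69.0, 143.5]
ee_rot: [-0.091, 0.996, 0.0, 0.003]
contact_force: [-0.1, 0.2, 0.6]
gripper_width: 59.8
```

```bash
python3 g.py 437 -250 140 30.4
```

```text
t 8.65 pos [559.4  69.  143.5] yaw(long) 10.43 zax [ 5.8e-03  9.0e-04 -1.0e+00] w 59.8 F [-0.1  0.2  0.6] q [ 0.41  0.38 -0.29  0.   -0.9  -1.8 ]
shift m [ 0.1782 -0.2916  0.0025] turn -20.0 dist 342
```

jog_arm:
  increments:
    - [0.025, -0.045, 0, -4]
    - [0.055, -0.09, 0, -8]
    - [0.085, -0.14, 0, -12]
    - [0.115, -0.19, 0, -16]
    - [0.145, -0.24, 0.002, -20]
    - [0.17, -0.28, 0.002, -20]
    - [0.178, -0.291, 0.02, -20]
    - [0.178, -0.291, 0.05, -20]
    - [0.178, -0.291, 0.05, -20]
    - [0.178, -0.291, 0.05, -20]
  hand: 0.78

```text
clock: 9.9
position: [437.7, -249.3, 92.6]
ee_rot: [-0.263, 0.965, -0.0, 0.003]
contact_force: [-0.2, 0.2, 0.3]
gripper_width: 76.0
```

```bash
python3 g.py 436 -250.1 21 30.4; python3 - <<'E'
from w import *
s=get_image('scene');t=get_image('top')
cv2.imwrite('pics/s5.png',s[:,:,::-1]);cv2.imwrite('pics/t5.png',t[:,:,::-1])
k,r,m=meas('scene',s,(320,215,400,265),33,lambda a:(a.min(2)>195)&(a.max(2)-a.min(2)<45));print(k,r)
k,r,m=meas('top',t,(245,170,290,275),33,lambda a:(a.min(2)>130)&(a.max(2)-a.min(2)<45));print(k,r)
E
```

```text
t 9.9 pos [ 437.7 -249.3   92.6] yaw(long) 30.48 zax [ 5.7e-03  7.0e-04 -1.0e+00] w 76.0 F [-0.2  0.2  0.3] q [-0.2   0.36 -0.49 -0.   -0.72 -0.84]
shift m [0.0022 0.0003 0.0716] turn 0.1 dist 72
826 [558.8  64.8 158.2  44.1  10.5]
1594 [558.2  68.3 158.3  42.5  10.4]
```

View pics/t5.png

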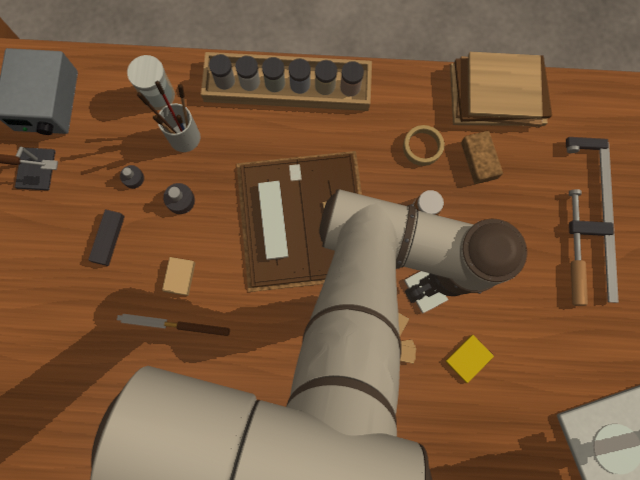

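View pics/s5.png

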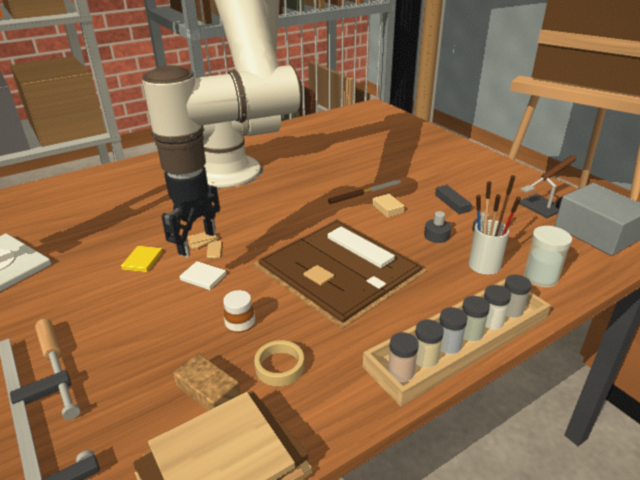

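jog_arm:
  increments:
    - [0.0022, -0.0002, 0.03, 0]
    - [0.0022, -0.0002, 0.055, 0]
    - [0.0022, -0.0002, 0.067, 0]
    - [0.0022, -0.0002, 0.0715, 0]
    - [0.0022, -0.0002, 0.0715, 0]
    - [0.0022, -0.0002, 0.0715, 0]

```text
clock: 10.75
position: [437.5, -250.7, 22.6]
ee_rot: [-0.263, 0.965, -0.001, 0.004]
contact_force: [-0.0, 0.1, -0.2]
gripper_width: 76.0
```

```bash
python3 g.py 435.8 -249.5 21 30.4; python3 - <<'E'
from w import *
s=get_image('scene')[:,:,::-1]
cv2.imwrite('pics/f6.png',cv2.resize(s[180:330,110:290],None,fx=4,fy=4,interpolation=2))
E
```

```text
t 10.75 pos [ 437.5 -250.7   22.6] yaw(long) 30.49 zax [ 0.0093 -0.     -1.    ] w 76.0 F [-0.   0.1 -0.2] q [-0.2   0.47 -0.55 -0.   -0.54 -0.84]
shift m [0.0009 0.0019 0.0016] turn 0.1 dist 3
```

View pics/f6.png

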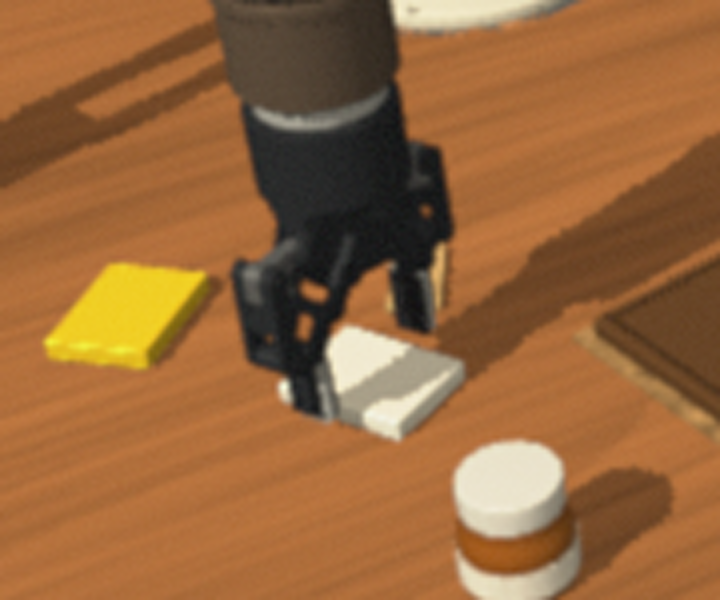

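jog_arm:
  increments:
    - [0.0009, 0.0015, 0.003, 0]
    - [0.0009, 0.0015, 0.003, 0]
    - [0.0009, 0.0015, 0.003, 0]

```text
clock: 11.18
position: [436.0, -249.8, 19.6]
ee_rot: [-0.263, 0.965, -0.001, 0.004]
contact_force: [0.8, 0.7, 0.7]
gripper_width: 76.2
```

jog_arm:
  increments:
    - [0, 0, 0, 0]
    - [0, 0, 0, 0]
    - [0, 0, 0, 0]
    - [0, 0, 0, 0]
    - [0, 0, 0, 0]
    - [0, 0, 0, 0]
    - [0, 0, 0, 0]
  hand: -1

```text
clock: 12.05
position: [436.1, -249.9, 20.3]
ee_rot: [-0.263, 0.965, -0.001, 0.005]
contact_force: [-0.7, 1.0, 4.0]
gripper_width: 55.8
```

```bash
python3 g.py 584.5 -55.7 110 13; python3 - <<'E'
from w import *
s=get_image('scene')[:,:,::-1]
cv2.imwrite('pics/f7.png',cv2.resize(s[180:330,110:290],None,fx=4,fy=4,interpolation=2))
E
```

```text
t 12.05 pos [ 436.1 -249.9   20.3] yaw(long) 30.51 zax [ 9.6e-03 -3.0e-04 -1.0e+00] w 55.8 F [-0.7  1.   4. ] q [-0.2   0.47 -0.56 -0.   -0.53 -0.84]
shift m [-0.2272  0.0915 -0.0884] turn 17.5 dist 260
```

View pics/f7.png

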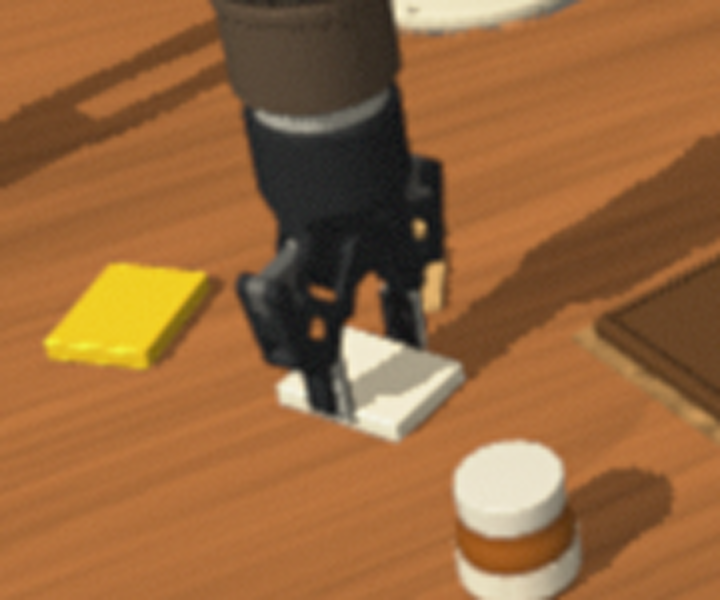

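jog_arm:
  increments:
    - [0, 0, -0.005, 0]
    - [0, 0, -0.03, 0]
    - [-0.01, 0.004, -0.07, 2]
    - [-0.05, 0.02, -0.085, 6]
    - [-0.1, 0.04, -0.088, 10]
    - [-0.15, 0.06, -0.088, 14]
    - [-0.2, 0.08, -0.088, 17.5]
    - [-0.227, 0.0915, -0.088, 17.5]
    - [-0.227, 0.0915, -0.088, 17.5]
    - [-0.227, 0.0915, -0.088, 17.5]

```text
clock: 13.35
position: [583.4, -56.4, 109.2]
ee_rot: [-0.113, 0.994, -0.001, 0.004]
contact_force: [-0.4, -0.5, 0.5]
gripper_width: 55.3
```

```bash
python3 g.py 584.5 -55.7 48 13
```

```text
t 13.35 pos [583.4 -56.4 109.2] yaw(long) 12.99 zax [ 7.9e-03 -4.0e-04 -1.0e+00] w 55.3 F [-0.4 -0.5  0.5] q [ 0.18  0.45 -0.28  0.   -0.84 -1.53]
shift m [-0.0008  0.0005  0.0612] turn -0.0 dist 61
```

jog_arm:
  increments:
    - [-0.0005, 0.0005, 0.03, 0]
    - [-0.0008, 0.0005, 0.05, 0]
    - [-0.0008, 0.0005, 0.06, 0]
    - [-0.0008, 0.0005, 0.0615, 0]
    - [-0.0008, 0.0005, 0.0615, 0]
    - [-0.0008, 0.0005, 0.0615, 0]

```text
clock: 14.1
position: [585.1, -55.7, 48.7]
ee_rot: [-0.113, 0.994, -0.001, 0.005]
contact_force: [-0.3, 1.0, -0.8]
gripper_width: 55.5
```

```bash
python3 g.py 584.5 -55.7 42 13; python3 - <<'E'
from w import *
s=get_image('scene')[:,:,::-1]
cv2.imwrite('pics/f8.png',cv2.resize(s[170:320,230:410],None,fx=4,fy=4,interpolation=2))
E
```

```text
t 14.1 pos [585.1 -55.7  48.7] yaw(long) 13.0 zax [ 9.7e-03 -2.0e-04 -1.0e+00] w 55.5 F [-0.3  1.  -0.8] q [ 0.18  0.53 -0.33  0.   -0.7  -1.53]
shift m [0.0006 0.0002 0.0067] turn -0.0 dist 7
```

View pics/f8.png

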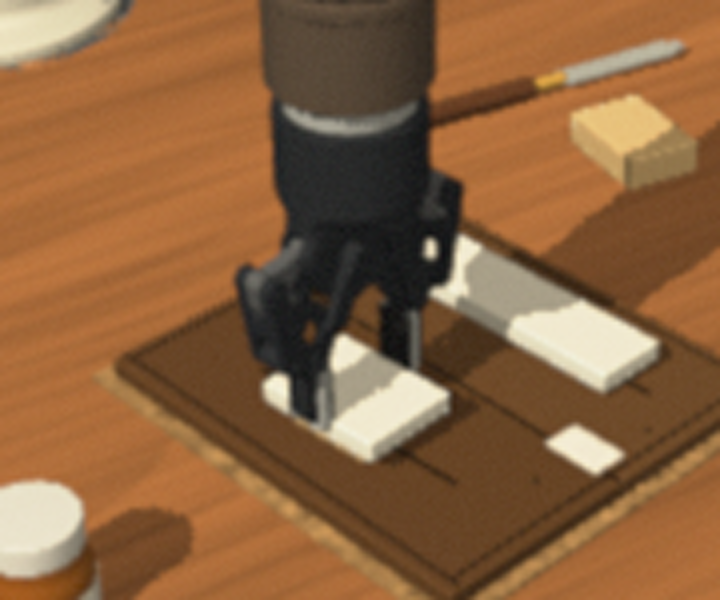

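jog_arm:
  increments:
    - [0.0006, 0.0002, 0.003, 0]
    - [0.0006, 0.0002, 0.0055, 0]
    - [0.0006, 0.0002, 0.0065, 0]
    - [0.0006, 0.0002, 0.007, 0]
    - [0.0006, 0.0002, 0.007, 0]

```text
clock: 14.78
position: [584.4, -55.6, 41.5]
ee_rot: [-0.113, 0.994, -0.001, 0.005]
contact_force: [-0.2, -0.5, -1.0]
gripper_width: 55.7
```

jog_arm:
  increments:
    - [0, 0, 0.0007, 0]
    - [0, 0, 0.0013, 0]
    - [0, 0, 0.0013, 0]

```text
clock: 15.15
position: [584.5, -55.6, 41.3]
ee_rot: [-0.113, 0.994, -0.001, 0.005]
contact_force: [-3.2, 1.2, 5.2]
gripper_width: 55.5
```

Contact at about 5 N. Release, rise, and measure from both cameras once clear (moving to the strip side).

jog_arm:
  increments:
    - [0, 0, 0, 0]
    - [0, 0, 0, 0]
    - [0, 0, 0, 0]
    - [0, 0, -0.02, 0]
    - [0, 0, -0.05, 0]
    - [0.03, 0, -0.09, 0]
    - [0.08, 0, -0.1, 0]
    - [0.12, 0, -0.1, 0]
    - [0.16, 0, -0.1, 0]
    - [0.16, 0, -0.1, 0]
  hand: 0.78

```text
clock: 16.4
position: [424.7, -92.2, 139.8]
ee_rot: [-0.113, 0.994, -0.001, 0.004]
contact_force: [1.3, -0.7, -0.0]
gripper_width: 75.9
```

```bash
python3 g.py 558.7 68.6 120 10.3; python3 - <<'E'
from w import *
s=get_image('scene');t=get_image('top')
cv2.imwrite('pics/s9.png',s[:,:,::-1]);cv2.imwrite('pics/t9.png',t[:,:,::-1])
E
```

```text
t 16.4 pos [424.7 -92.2 139.8] yaw(long) 12.95 zax [ 8.4e-03 -1.0e-04 -1.0e+00] w 75.9 F [ 1.3 -0.7 -0. ] q [ 0.16  0.18 -0.6   0.   -0.78 -1.51]
shift m [-0.1664  0.1267  0.0209] turn 2.7 dist 210
```

View pics/s9.png

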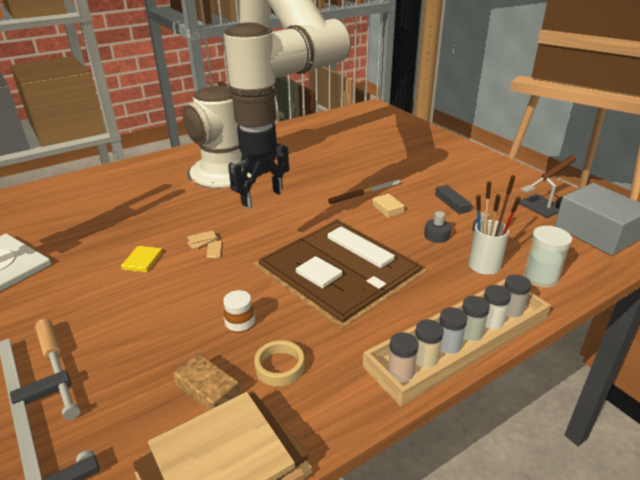

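View pics/t9.png

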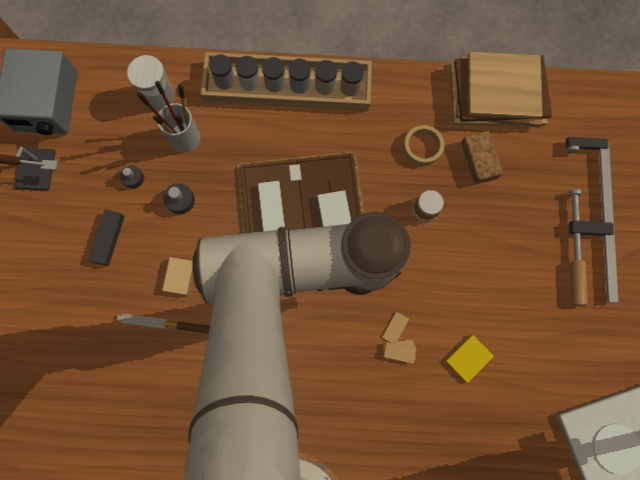

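```bash
python3 - <<'E'
from w import *
s=cv2.imread('pics/s9.png')[:,:,::-1]
W=lambda a:(a.min(2)>195)&(a.max(2)-a.min(2)<45)
for b in[(320,215,400,268),(290,252,345,292)]:
    k,r,m=meas('scene',s,b,33,W);print(k,r)
k,r,m=meas('scene',cv2.imread('pics/scene0.png')[:,:,::-1],(170,255,235,295),12,W);print(k,r)
E
```

```text
907 [567.4  18.4 158.2 138.5  10.5]
640 [585.8 -60.3  74.9  61.1  13.1]
596 [ 464.  -236.4  134.5   58.6   30. ]
```

```bash
python3 g.py 434.5 251.8 110 -5.8
```

```text
t 16.5 pos [428.2 -91.6 140.2] yaw(long) 13.03 zax [ 1.140e-02 -4.000e-04 -9.999e-01] w 76.0 F [0.2 0.5 0.9] q [ 0.16  0.18 -0.59  0.   -0.78 -1.51]
shift m [-0.0832  0.3333  0.0302] turn 18.8 dist 345
```

jog_arm:
  increments:
    - [-0.012, 0.05, 0, 3]
    - [-0.025, 0.1, 0, 6]
    - [-0.037, 0.15, 0, 9]
    - [-0.05, 0.2, 0.01, 12]
    - [-0.062, 0.25, 0.02, 15]
    - [-0.075, 0.3, 0.03, 18.8]
    - [-0.083, 0.333, 0.03, 18.8]
    - [-0.083, 0.333, 0.03, 18.8]
    - [-0.083, 0.333, 0.03, 18.8]
  hand: 0.6

```text
clock: 17.62
position: [434.4, 251.5, 109.7]
ee_rot: [0.05, 0.999, -0.0, 0.005]
contact_force: [0.3, -0.8, -0.6]
gripper_width: 68.3
```

```bash
python3 g.py 434.5 251.8 23 -5.8; python3 - <<'E'
from w import *
s=get_image('scene');t=get_image('top')
cv2.imwrite('pics/s10.png',s[:,:,::-1]);cv2.imwrite('pics/t10.png',t[:,:,::-1])
W=lambda a:(a.min(2)>130)&(a.max(2)-a.min(2)<45)
for b in[(245,174,290,275),(310,182,360,245)]:
    k,r,m=meas('top',t,b,33,W);print(k,r)
E
```

```text
t 17.62 pos [434.4 251.5 109.7] yaw(long) -5.76 zax [ 0.0106 -0.0011 -0.9999] w 68.3 F [ 0.3 -0.8 -0.6] q [ 0.85  0.33 -0.49  0.01 -0.75 -2.53]
shift m [0.0008 0.0003 0.0867] turn 0.0 dist 87
1596 [558.2  68.2 158.3  42.6  10.4]
978 [584.4 -55.8  74.3  56.4  13.2]
```

View pics/t10.png

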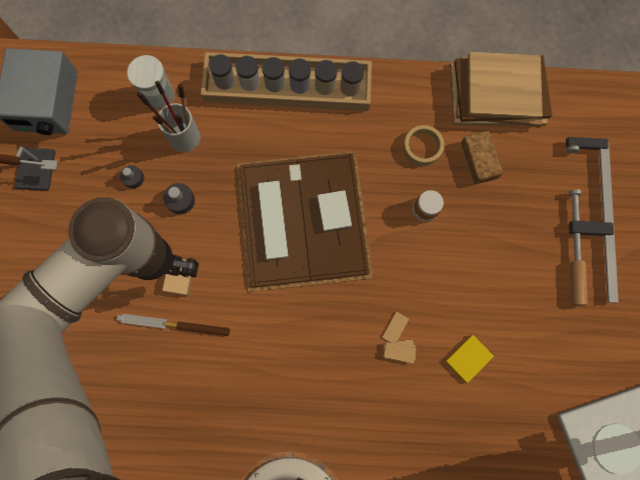

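View pics/s10.png

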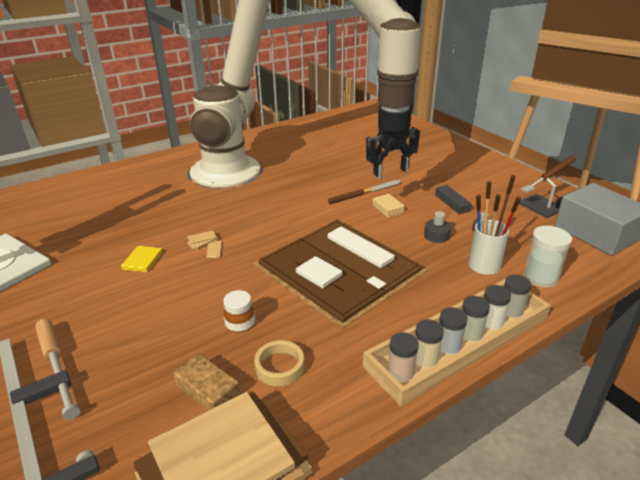

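jog_arm:
  increments:
    - [0.0004, 0.0003, 0.03, 0]
    - [0.0008, 0.0003, 0.06, 0]
    - [0.0008, 0.0003, 0.078, 0]
    - [0.0008, 0.0003, 0.085, 0]
    - [0.0008, 0.0003, 0.085, 0]
    - [0.0008, 0.0003, 0.085, 0]

```text
clock: 18.48
position: [435.1, 251.3, 25.8]
ee_rot: [0.051, 0.999, 0.001, 0.006]
contact_force: [-0.2, 0.1, -0.0]
gripper_width: 68.4
```

jog_arm:
  increments:
    - [0, 0, 0, 0]
    - [0, 0, 0, 0]
    - [0, 0, 0, 0]
    - [0, 0, 0, 0]
    - [0, 0, 0, 0]
    - [0, 0, 0, 0]
    - [0, 0, 0, 0]
  hand: -1

```text
clock: 19.35
position: [435.6, 251.9, 27.1]
ee_rot: [0.051, 0.999, 0.001, 0.007]
contact_force: [-0.1, -0.2, 6.0]
gripper_width: 48.1
```

```bash
python3 g.py 434.3 251.8 130 -5.8; python3 - <<'E'
from w import *
s=get_image('scene')[:,:,::-1]
cv2.imwrite('pics/f11.png',cv2.resize(s[120:240,310:490],None,fx=4,fy=4,interpolation=2))
E
```

```text
t 19.35 pos [435.6 251.9  27.1] yaw(long) -5.81 zax [ 0.0139  0.0018 -0.9999] w 48.1 F [-0.1 -0.2  6. ] q [ 0.85  0.46 -0.56  0.02 -0.54 -2.54]
shift m [-1.000e-04  1.000e-04 -1.029e-01] turn -0.0 dist 103
```

View pics/f11.png

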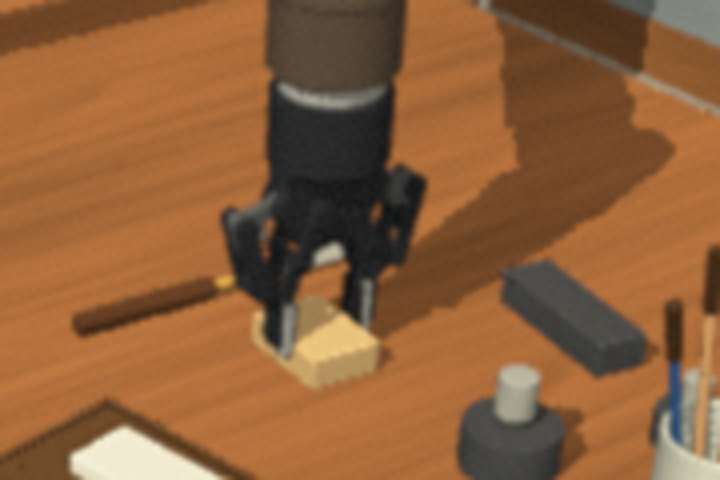

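jog_arm:
  increments:
    - [0, 0, -0.005, 0]
    - [0, 0, -0.03, 0]
    - [0, 0, -0.07, 0]
    - [0, 0, -0.1, 0]
    - [0, 0, -0.1, 0]

```text
clock: 20.02
position: [435.3, 252.9, 129.9]
ee_rot: [0.05, 0.999, 0.004, 0.009]
contact_force: [-0.5, 0.3, -0.4]
gripper_width: 48.2
```

```bash
python3 g.py 584.9 -55.4 110 13
```

```text
t 20.02 pos [435.3 252.9 129.9] yaw(long) -5.78 zax [ 0.0184  0.0066 -0.9998] w 48.2 F [-0.5  0.3 -0.4] q [ 0.85  0.3  -0.47  0.01 -0.79 -2.54]
shift m [-0.1796 -0.2918  0.0206] turn -18.8 dist 343
```

jog_arm:
  increments:
    - [-0.025, -0.045, 0, -3]
    - [-0.055, -0.09, 0, -6]
    - [-0.085, -0.14, 0, -9]
    - [-0.115, -0.19, 0, -12]
    - [-0.145, -0.24, 0.01, -15]
    - [-0.17, -0.28, 0.02, -18]
    - [-0.1796, -0.2918, 0.0206, -18.8]
    - [-0.1796, -0.2918, 0.0206, -18.8]
    - [-0.1796, -0.2918, 0.0206, -18.8]
    - [-0.1796, -0.2918, 0.0206, -18.8]

```text
clock: 21.28
position: [584.5, -54.5, 110.1]
ee_rot: [-0.114, 0.993, 0.002, 0.009]
contact_force: [-0.0, -0.2, 0.1]
gripper_width: 48.1
```

```bash
python3 g.py 584.9 -55.4 64 13
```

```text
t 21.27 pos [584.5 -54.5 110.1] yaw(long) 13.09 zax [ 0.0182  0.0067 -0.9998] w 48.1 F [-0.  -0.2  0.1] q [ 0.18  0.45 -0.28 -0.   -0.83 -1.52]
shift m [ 0.0007 -0.0011  0.0461] turn 0.1 dist 46
```

jog_arm:
  increments:
    - [0.0004, -0.0006, 0.02, 0]
    - [0.0007, -0.0011, 0.035, 0]
    - [0.0007, -0.0011, 0.043, 0]
    - [0.0007, -0.0011, 0.046, 0]
    - [0.0007, -0.0011, 0.046, 0]
    - [0.0007, -0.0011, 0.046, 0]

```text
clock: 22.02
position: [585.3, -55.4, 64.6]
ee_rot: [-0.114, 0.993, 0.002, 0.01]
contact_force: [1.3, -1.2, 0.1]
gripper_width: 48.3
```

```bash
python3 g.py 584.9 -55.4 61 13; python3 - <<'E'
from w import *
s=get_image('scene')[:,:,::-1]
cv2.imwrite('pics/f12.png',cv2.resize(s[170:320,230:410],None,fx=4,fy=4,interpolation=2))
E
```

```text
t 22.02 pos [585.3 -55.4  64.6] yaw(long) 13.09 zax [ 0.0193  0.0068 -0.9998] w 48.3 F [ 1.3 -1.2  0.1] q [ 0.18  0.51 -0.32 -0.   -0.73 -1.52]
shift m [0.0005 0.0001 0.0036] turn 0.1 dist 4
```

View pics/f12.png

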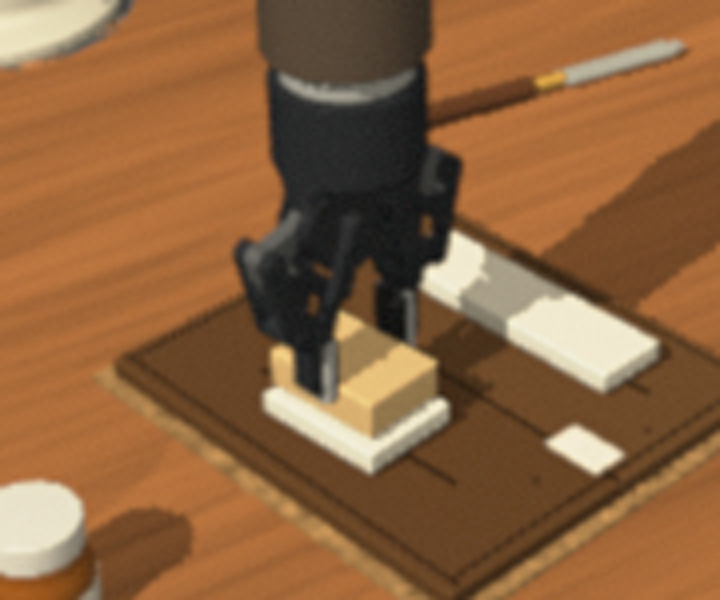

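jog_arm:
  increments:
    - [0.0005, 0, 0.0015, 0]
    - [0.0005, 0, 0.003, 0]
    - [0.0005, 0, 0.0038, 0]
    - [0.0005, 0, 0.0042, 0]
    - [0.0005, 0, 0.0042, 0]

```text
clock: 22.7
position: [584.8, -55.5, 60.4]
ee_rot: [-0.114, 0.993, 0.002, 0.01]
contact_force: [0.2, -0.7, -0.1]
gripper_width: 48.9
```

jog_arm:
  increments:
    - [0, 0, 0.0005, 0]
    - [0, 0, 0.001, 0]
    - [0, 0, 0.0012, 0]
    - [0, 0, 0.0012, 0]

```text
clock: 23.2
position: [585.0, -55.5, 60.2]
ee_rot: [-0.114, 0.993, 0.002, 0.01]
contact_force: [-1.9, 0.2, 6.3]
gripper_width: 48.7
```

jog_arm:
  increments:
    - [0, 0, 0, 0]
    - [0, 0, 0, 0]
    - [0, 0, 0, 0]
    - [0, 0, -0.02, 0]
    - [0, 0, -0.05, 0]
    - [0, 0, -0.08, 0]
    - [0, 0, -0.08, 0]
    - [0, 0, -0.08, 0]
  hand: 0.5

```text
clock: 24.2
position: [582.9, -56.0, 139.5]
ee_rot: [-0.114, 0.993, 0.002, 0.01]
contact_force: [-0.4, -0.3, 0.2]
gripper_width: 64.3
```

```bash
python3 g.py 558.5 68.6 100 10.4
```

```text
t 24.2 pos [582.9 -56.  139.5] yaw(long) 13.08 zax [ 0.0185  0.0069 -0.9998] w 64.3 F [-0.4 -0.3  0.2] q [ 0.18  0.41 -0.25 -0.   -0.89 -1.52]
shift m [-0.0037  0.1268  0.0399] turn 2.7 dist 133
```

jog_arm:
  increments:
    - [0, 0.04, 0, 1]
    - [-0.002, 0.09, 0, 2.7]
    - [-0.0037, 0.1268, 0.02, 2.7]
    - [-0.0037, 0.1268, 0.045, 2.7]
    - [-0.0037, 0.1268, 0.07, 2.7]
    - [-0.0037, 0.1268, 0.08, 2.7]
    - [-0.0037, 0.1268, 0.08, 2.7]
    - [-0.0037, 0.1268, 0.08, 2.7]

```text
clock: 25.2
position: [559.8, 68.9, 60.6]
ee_rot: [-0.09, 0.996, 0.003, 0.01]
contact_force: [0.2, 0.2, -0.4]
gripper_width: 64.2
```

```bash
python3 g.py 558.5 68.6 42.5 10.4; python3 - <<'E'
from w import *
s=get_image('scene')[:,:,::-1]
cv2.imwrite('pics/f13.png',cv2.resize(s[160:310,260:440],None,fx=4,fy=4,interpolation=2))
E
```

```text
t 25.2 pos [559.8  68.9  60.6] yaw(long) 10.38 zax [ 0.0198  0.0073 -0.9998] w 64.2 F [ 0.2  0.2 -0.4] q [ 0.41  0.48 -0.38  0.   -0.69 -1.8 ]
shift m [ 0.0017 -0.0002  0.0181] turn -0.0 dist 18
```

View pics/f13.png

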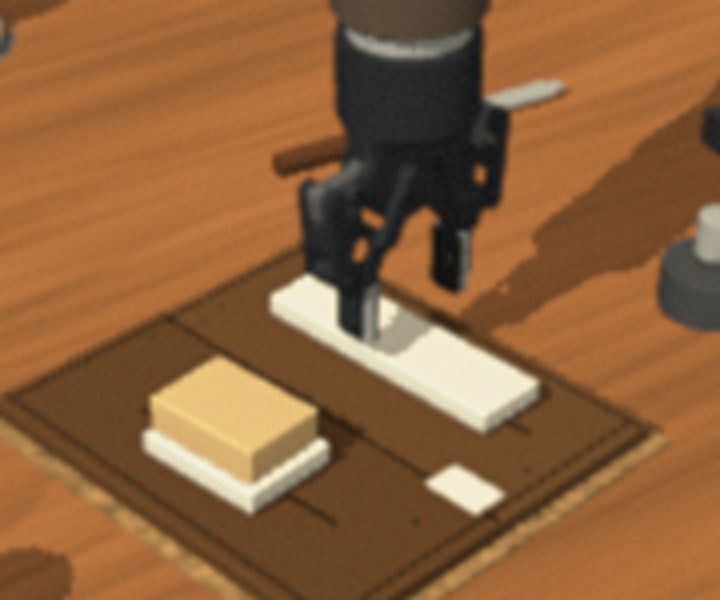

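jog_arm:
  increments:
    - [0.0017, -0.0002, 0.01, 0]
    - [0.0017, -0.0002, 0.016, 0]
    - [0.0017, -0.0002, 0.018, 0]
    - [0.0017, -0.0002, 0.018, 0]

```text
clock: 25.75
position: [558.5, 68.6, 42.5]
ee_rot: [-0.09, 0.996, 0.003, 0.01]
contact_force: [1.1, -0.1, 0.4]
gripper_width: 64.1
```

jog_arm:
  increments:
    - [0, 0, 0, 0]
    - [0, 0, 0, 0]
    - [0, 0, 0, 0]
    - [0, 0, 0, 0]
    - [0, 0, 0, 0]
    - [0, 0, 0, 0]
  hand: -1

```text
clock: 26.5
position: [559.0, 68.7, 43.1]
ee_rot: [-0.091, 0.996, 0.003, 0.011]
contact_force: [-0.3, -0.3, 5.9]
gripper_width: 41.7
```

```bash
python3 g.py 558 70.5 45 10.2
```

```text
t 26.5 pos [559.   68.7  43.1] yaw(long) 10.4 zax [ 0.0209  0.0075 -0.9998] w 41.7 F [-0.3 -0.3  5.9] q [ 0.41  0.5  -0.4   0.   -0.64 -1.8 ]
shift m [ 0.0006  0.0019 -0.0019] turn 0.2 dist 3
```

jog_arm:
  increments:
    - [0, 0, -0.0025, 0]
    - [0, 0, -0.004, 0]
    - [0.0006, 0.001, -0.004, 0.2]
    - [0.0006, 0.0019, -0.004, 0.2]
    - [0.0006, 0.0019, -0.003, 0.2]
    - [0.0006, 0.0019, -0.001, 0.2]
    - [0.0006, 0.0019, -0.0002, 0.2]
    - [0.0006, 0.0019, 0.0003, 0.2]
    - [0.0006, 0.0019, 0.0003, 0.2]

```text
clock: 27.62
position: [557.9, 70.4, 43.1]
ee_rot: [-0.089, 0.996, 0.003, 0.011]
contact_force: [-1.7, 0.6, 3.4]
gripper_width: 42.0
```

```bash
python3 g.py 558 70.5 42 10.2
```

```text
t 27.62 pos [557.9  70.4  43.1] yaw(long) 10.2 zax [ 0.0206  0.0074 -0.9998] w 42.0 F [-1.7  0.6  3.4] q [ 0.41  0.5  -0.4   0.   -0.64 -1.81]
shift m [-0.0001  0.0001  0.0011] turn -0.0 dist 1
```

jog_arm:
  increments:
    - [0, 0, 0, 0]
    - [0, 0, 0, 0]
    - [0, 0, 0, 0]
    - [0, 0, -0.02, 0]
    - [0, 0, -0.06, 0]
    - [0, 0, -0.11, 0]
    - [0, 0, -0.14, 0]
    - [0, 0, -0.14, 0]
    - [0, 0, -0.14, 0]
  hand: 0.4

```text
clock: 28.75
position: [554.3, 69.2, 182.2]
ee_rot: [-0.089, 0.996, 0.003, 0.01]
contact_force: [0.3, -0.1, -0.2]
gripper_width: 59.9
```

```bash
python3 - <<'E'
from w import *
t=cv2.imread('pics/top0.png')[:,:,::-1]; s=cv2.imread('pics/scene0.png')[:,:,::-1]
# bright knob top
b=t[180:206,160:200].astype(int); m=(b.min(2)>120).astype(np.uint8)
n,l,st,c=cv2.connectedComponentsWithStats(m); print(st[1:],c[1:]+[160,180])
for i in range(1,n):
    if st[i,4]>30: print('knob top z62',onplane('top',c[i]+[160,180],62))
print('scene z62',onplane('scene',(439.6,212.6),62))
# disc top (dark) circle: top face z30
cs=(b.max(2)<95)
d=t[175:220,155:205].astype(int); dm=((d.max(2)-d.min(2)<30)).astype(np.uint8)
n,l,st,c=cv2.connectedComponentsWithStats(dm); i=1+st[1:,4].argmax()
k,_=cv2.findContours((l==i).astype(np.uint8),0,1); (x,y),r=cv2.minEnclosingCircle(k[0]); print(x+155,y+175,r,onplane('top',(x+155,y+175),18))
E
python3 g.py 593.6 266 150 10
```

```text
[[ 9  7 10 10 75]] [[173.45333333 191.72      ]]
knob top z62 [[594.69139582 267.50346467  62.        ]]
scene z62 [[592.28750836 268.1803754   62.        ]]
178.5 198.5 15.700418472290039 [[593.50926204 267.31668249  18.        ]]
t 28.75 pos [554.3  69.2 182.2] yaw(long) 10.18 zax [ 0.019   0.0073 -0.9998] w 59.9 F [ 0.3 -0.1 -0.2] q [ 0.41  0.32 -0.27  0.   -0.96 -1.81]
shift m [-0.0728  0.1866  0.0344] turn 0.2 dist 203
```

```bash
python3 g.py 593.8 267.8 120 10.2
```

```text
t 28.75 pos [554.3  69.2 182.2] yaw(long) 10.18 zax [ 0.019   0.0073 -0.9998] w 59.9 F [ 0.3 -0.1 -0.2] q [ 0.41  0.32 -0.27  0.   -0.96 -1.81]
shift m [-0.0727  0.1882  0.0644] turn -0.0 dist 212
```

jog_arm:
  increments:
    - [-0.02, 0.05, 0, 0]
    - [-0.04, 0.1, 0, 0]
    - [-0.06, 0.15, 0.01, 0]
    - [-0.072, 0.18, 0.03, 0]
    - [-0.073, 0.187, 0.05, 0]
    - [-0.073, 0.188, 0.062, 0]
    - [-0.073, 0.188, 0.062, 0]
    - [-0.073, 0.188, 0.062, 0]
  hand: 0.1

```text
clock: 29.75
position: [594.5, 267.1, 123.0]
ee_rot: [-0.088, 0.996, 0.003, 0.01]
contact_force: [1.1, -0.7, 0.7]
gripper_width: 47.0
```

```bash
python3 g.py 593.8 267.8 56 10.2; python3 - <<'E'
from w import *
s=get_image('scene')[:,:,::-1];cv2.imwrite('pics/s14.png',s)
t=get_image('top')[:,:,::-1];cv2.imwrite('pics/t14.png',t)
t=t[:,:,::-1]
W=lambda a:(a.min(2)>130)&(a.max(2)-a.min(2)<45)
print(meas('top',t,(245,174,290,275),33,W)[:2])
print(meas('top',t,(310,182,360,245),55,lambda a:(a[:,:,0]>150)&(a[:,:,0]-a[:,:,2]>55))[:2])
E
```

```text
t 29.75 pos [594.5 267.1 123. ] yaw(long) 10.15 zax [ 0.0198  0.0075 -0.9998] w 47.0 F [ 1.1 -0.7  0.7] q [ 0.67  0.52 -0.1   0.01 -0.93 -2.07]
shift m [0.0019 0.0005 0.0669] turn -0.1 dist 67
(1601, array([557.6,  70.1, 158.6,  42.7,  10.2]))
(807, array([586.4, -70.1,  77.2,  68.1, -76.9]))
```

View pics/s14.png

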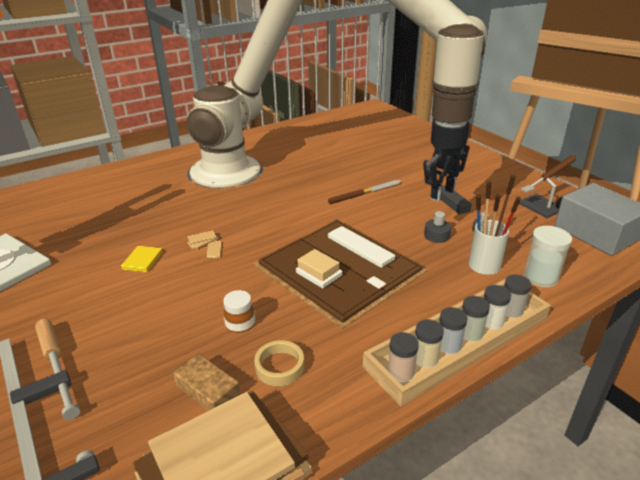

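View pics/t14.png

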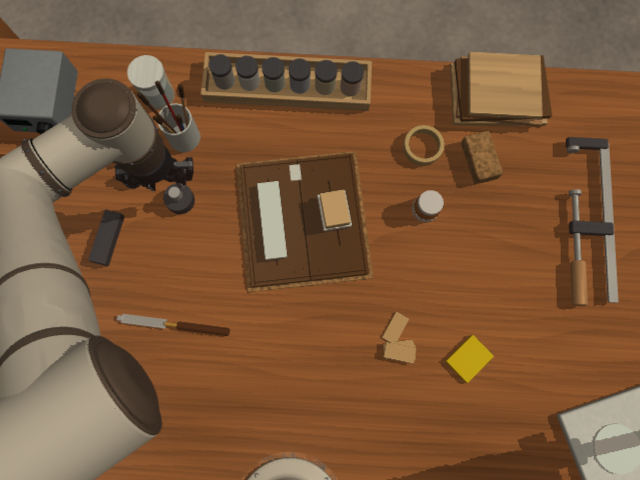

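```bash
python3 - <<'E'
from m import *
t=cv2.imread('pics/t14.png')[:,:,::-1].copy()
m=fill('top',t,(336,210),55,35); print(rect('top',m,55))
s=cv2.imread('pics/s14.png')
cv2.imwrite('pics/z14.png',cv2.resize(s[130:260,390:530],None,fx=4.5,fy=4.5,interpolation=2))
E
```

```text
[583.1 -55.7  67.5  49.4  13.4]
```

View pics/z14.png

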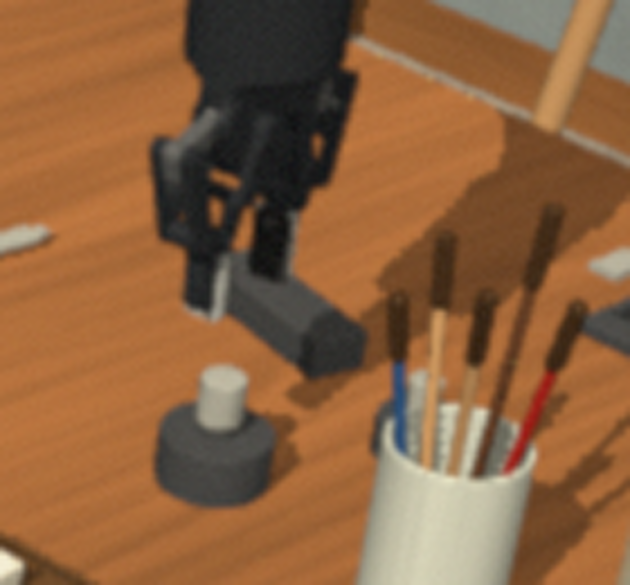

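jog_arm:
  increments:
    - [0.0015, 0.0004, 0.03, 0]
    - [0.0017, 0.0005, 0.05, 0]
    - [0.0017, 0.0005, 0.06, 0]
    - [0.0017, 0.0005, 0.063, 0]
    - [0.0017, 0.0005, 0.063, 0]
    - [0.0017, 0.0005, 0.063, 0]

```text
clock: 30.6
position: [594.6, 268.4, 61.5]
ee_rot: [-0.088, 0.996, 0.004, 0.011]
contact_force: [0.5, -0.2, 0.1]
gripper_width: 47.0
```

```bash
python3 g.py 593.8 267.8 53 10.2; python3 - <<'E'
from w import *
s=get_image('scene')[:,:,::-1]
cv2.imwrite('pics/z15.png',cv2.resize(s[130:260,390:530],None,fx=4.5,fy=4.5,interpolation=2))
E
```

```text
t 30.6 pos [594.6 268.4  61.5] yaw(long) 10.15 zax [ 0.0221  0.0093 -0.9997] w 47.0 F [ 0.5 -0.2  0.1] q [ 0.67  0.59 -0.16  0.01 -0.8  -2.07]
shift m [ 0.0011 -0.0005  0.0085] turn -0.0 dist 9
```

View pics/z15.png

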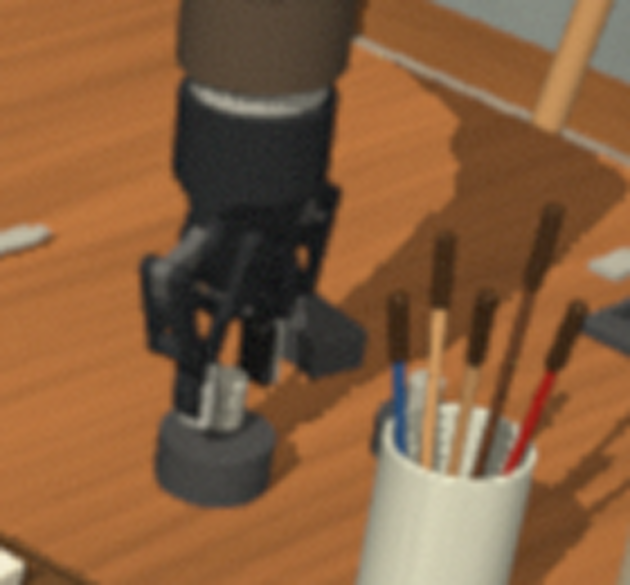

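jog_arm:
  increments:
    - [0.0008, -0.0005, 0.004, 0]
    - [0.0008, -0.0005, 0.007, 0]
    - [0.0008, -0.0005, 0.008, 0]
    - [0.0008, -0.0005, 0.008, 0]

```text
clock: 31.15
position: [594.0, 267.7, 53.2]
ee_rot: [-0.088, 0.996, 0.004, 0.011]
contact_force: [-0.4, -0.2, -0.7]
gripper_width: 47.0
```

jog_arm:
  increments:
    - [0, 0, 0, 0]
    - [0, 0, 0, 0]
    - [0, 0, 0, 0]
    - [0, 0, 0, 0]
    - [0, 0, 0, 0]
    - [0, 0, 0, 0]
    - [0, 0, 0, 0]
  hand: -1

```text
clock: 32.02
position: [594.1, 267.5, 53.4]
ee_rot: [-0.088, 0.996, 0.003, 0.011]
contact_force: [1.5, -3.1, 4.6]
gripper_width: 21.8
```

```bash
python3 g.py 593.8 267.8 160 10.2; python3 - <<'E'
from w import *
s=get_image('scene')[:,:,::-1]
cv2.imwrite('pics/z16.png',cv2.resize(s[130:260,390:530],None,fx=4.5,fy=4.5,interpolation=2))
E
```

```text
t 32.02 pos [594.1 267.5  53.4] yaw(long) 10.16 zax [ 0.0219  0.0087 -0.9997] w 21.8 F [ 1.5 -3.1  4.6] q [ 0.67  0.6  -0.16  0.01 -0.78 -2.07]
shift m [-0.0022  0.0008 -0.1065] turn -0.0 dist 107
```

View pics/z16.png

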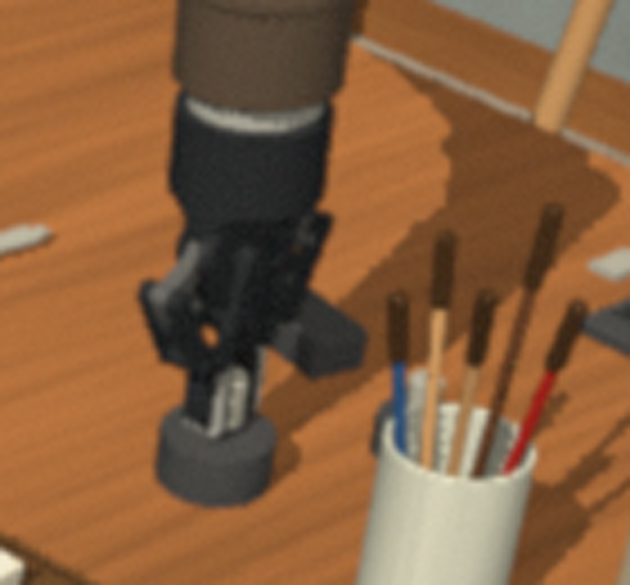

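jog_arm:
  increments:
    - [0, 0, -0.005, 0]
    - [0, 0, -0.03, 0]
    - [-0.001, 0, -0.07, 0]
    - [-0.002, 0, -0.1, 0]
    - [-0.002, 0, -0.105, 0]
    - [-0.002, 0, -0.105, 0]

```text
clock: 32.83
position: [592.3, 266.7, 156.2]
ee_rot: [-0.088, 0.996, 0.003, 0.009]
contact_force: [0.0, -0.0, -7.4]
gripper_width: 21.9
```

```bash
python3 g.py 584 -55.5 160 13; python3 - <<'E'
from w import *
s=get_image('scene')[:,:,::-1]
cv2.imwrite('pics/z17.png',cv2.resize(s[80:240,370:530],None,fx=3.7,fy=3.7,interpolation=2))
E
```

```text
t 32.83 pos [592.3 266.7 156.2] yaw(long) 10.12 zax [ 0.0181  0.0078 -0.9998] w 21.9 F [ 0.  -0.  -7.4] q [ 0.67  0.49 -0.07  0.01 -0.99 -2.07]
shift m [ 0.0647 -0.3157 -0.0064] turn -2.9 dist 322
```

View pics/z17.png

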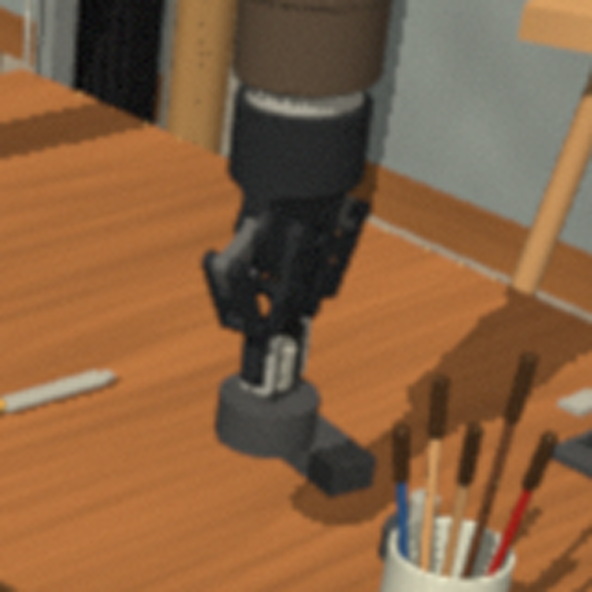

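jog_arm:
  increments:
    - [0.004, -0.02, 0, 0]
    - [0.012, -0.06, -0.002, 0]
    - [0.02, -0.1, -0.003, -0.5]
    - [0.028, -0.14, -0.004, -1]
    - [0.037, -0.18, -0.005, -1.5]
    - [0.045, -0.22, -0.006, -2]
    - [0.053, -0.26, -0.006, -2.5]
    - [0.06, -0.295, -0.006, -2.9]
    - [0.0647, -0.3157, -0.006, -2.9]
    - [0.0647, -0.3157, -0.006, -2.9]

```text
clock: 34.12
position: [582.8, -57.4, 158.2]
ee_rot: [-0.112, 0.994, 0.002, 0.008]
contact_force: [0.4, 0.7, -6.3]
gripper_width: 22.2
```

jog_arm:
  increments:
    - [0, 0, 0, 0]
    - [0, 0, 0, 0]

```text
clock: 34.38
position: [582.7, -56.7, 157.8]
ee_rot: [-0.112, 0.994, 0.003, 0.007]
contact_force: [-0.3, -0.1, -7.4]
gripper_width: 22.2
```

```bash
python3 g.py 584 -55.5 116 13
```

```text
t 34.38 pos [582.7 -56.7 157.8] yaw(long) 12.91 zax [ 0.0141  0.0068 -0.9999] w 22.2 F [-0.3 -0.1 -7.4] q [ 0.18  0.39 -0.22 -0.01 -0.94 -1.52]
shift m [-0.0009  0.0007  0.0418] turn -0.1 dist 42
```

jog_arm:
  increments:
    - [-0.0009, 0.0007, 0.015, 0]
    - [-0.0009, 0.0007, 0.03, 0]
    - [-0.0009, 0.0007, 0.039, 0]
    - [-0.0009, 0.0007, 0.042, 0]
    - [-0.0009, 0.0007, 0.042, 0]
    - [-0.0009, 0.0007, 0.042, 0]

```text
clock: 35.12
position: [584.4, -55.5, 116.4]
ee_rot: [-0.112, 0.994, 0.003, 0.008]
contact_force: [-0.6, -0.4, -7.2]
gripper_width: 21.9
```

```bash
python3 g.py 584 -55.5 109.5 13; python3 - <<'E'
from w import *
s=get_image('scene')[:,:,::-1]
cv2.imwrite('pics/z18.png',cv2.resize(s[150:300,230:410],None,fx=4,fy=4,interpolation=2))
t=get_image('top')[:,:,::-1]
cv2.imwrite('pics/z18t.png',cv2.resize(t[150:300,220:400],None,fx=4,fy=4,interpolation=2))
E
```

```text
t 35.12 pos [584.4 -55.5 116.4] yaw(long) 12.91 zax [ 0.0154  0.0069 -0.9999] w 21.9 F [-0.6 -0.4 -7.2] q [ 0.18  0.44 -0.27 -0.01 -0.85 -1.52]
shift m [0.0005 0.0001 0.0069] turn -0.1 dist 7
```

View pics/z18.png

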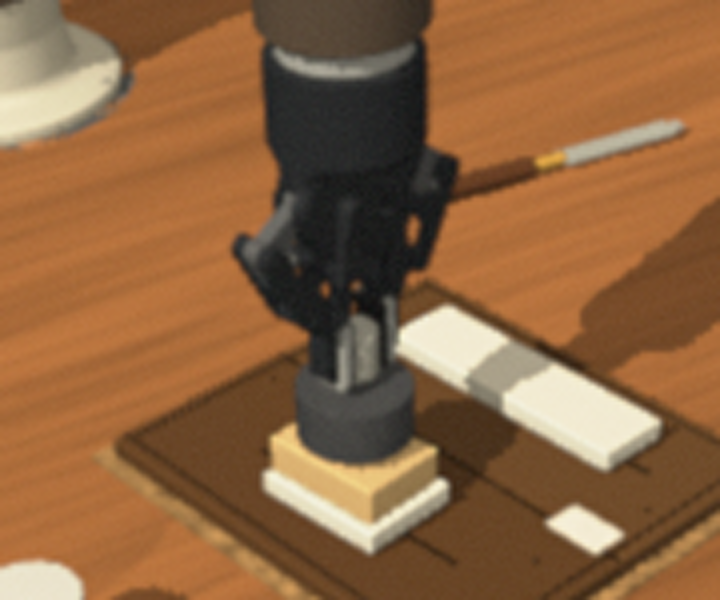

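View pics/z18t.png

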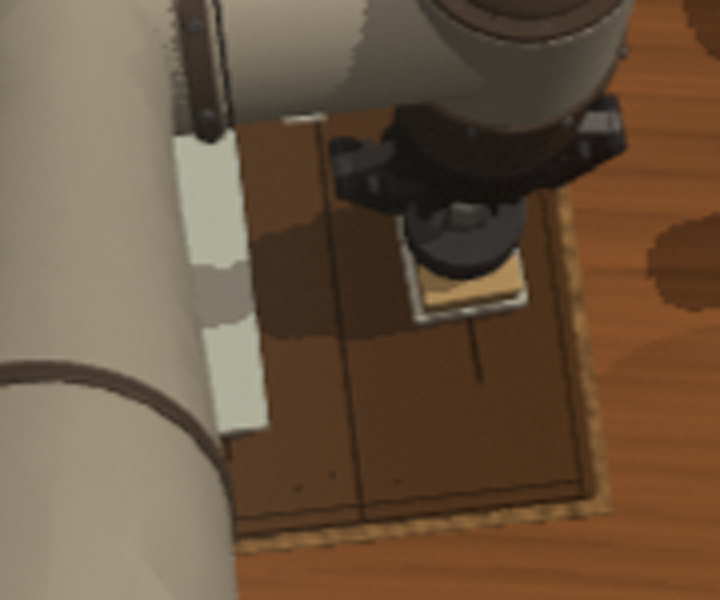

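jog_arm:
  increments:
    - [0.0003, 0, 0.003, 0]
    - [0.0003, 0, 0.005, 0]
    - [0.0003, 0, 0.0065, 0]
    - [0.0003, 0, 0.007, 0]
    - [0.0003, 0, 0.007, 0]

```text
clock: 35.85
position: [584.1, -55.6, 109.4]
ee_rot: [-0.112, 0.994, 0.003, 0.008]
contact_force: [1.8, -0.5, -6.5]
gripper_width: 21.9
```

jog_arm:
  increments:
    - [0, 0, 0.0007, 0]
    - [0, 0, 0.0013, 0]
    - [0, 0, 0.0013, 0]
    - [0, 0, 0.0013, 0]

```text
clock: 36.35
position: [584.3, -55.5, 108.5]
ee_rot: [-0.112, 0.994, 0.003, 0.008]
contact_force: [-1.3, -0.1, -2.2]
gripper_width: 22.0
```

jog_arm:
  increments:
    - [0, 0, 0.0004, 0]
    - [0, 0, 0.0008, 0]
    - [0, 0, 0.0008, 0]

```text
clock: 36.72
position: [584.5, -55.6, 108.5]
ee_rot: [-0.113, 0.994, 0.002, 0.009]
contact_force: [-3.3, 0.1, 2.9]
gripper_width: 22.0
```

jog_arm:
  increments:
    - [0, 0, 0, 0]
    - [0, 0, 0, 0]
    - [0, 0, 0, 0]
    - [0, 0, 0, 0]
    - [0, 0, -0.015, 0]
    - [0, 0, -0.04, 0]
    - [0, 0, -0.08, 0]
    - [0, 0, -0.11, 0]
    - [0, 0, -0.11, 0]
    - [0, 0, -0.11, 0]
  hand: 0.2

```text
clock: 37.98
position: [582.3, -56.3, 218.6]
ee_rot: [-0.112, 0.994, 0.003, 0.009]
contact_force: [0.1, -0.1, -0.3]
gripper_width: 51.3
```

```bash
python3 g.py 505 407.5 200 -10.4; python3 - <<'E'
from w import *
s=get_image('scene')[:,:,::-1]
cv2.imwrite('pics/z19.png',cv2.resize(s[150:300,230:410],None,fx=4,fy=4,interpolation=2))
E
```

```text
t 37.98 pos [582.3 -56.3 218.6] yaw(long) 12.92 zax [ 0.0164  0.0071 -0.9998] w 51.3 F [ 0.1 -0.1 -0.3] q [ 0.18  0.33 -0.15 -0.   -1.07 -1.52]
shift m [-0.028   0.4693  0.0207] turn 23.3 dist 471
```

View pics/z19.png

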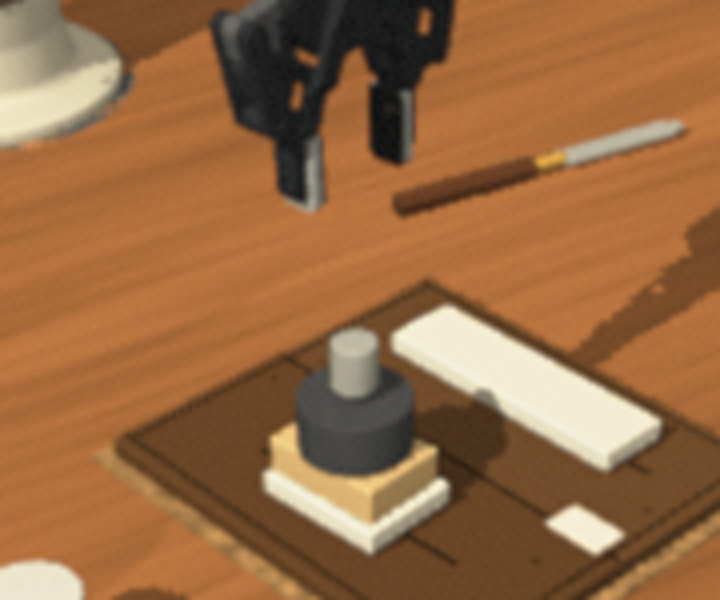

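jog_arm:
  increments:
    - [-0.003, 0.05, 0, 3]
    - [-0.006, 0.105, 0, 6]
    - [-0.01, 0.16, 0, 9]
    - [-0.013, 0.215, 0, 12]
    - [-0.016, 0.27, 0.01, 15]
    - [-0.019, 0.325, 0.02, 18]
    - [-0.022, 0.38, 0.03, 21]
    - [-0.026, 0.43, 0.045, 23.3]
    - [-0.028, 0.465, 0.07, 23.3]
    - [-0.028, 0.469, 0.1, 23.3]
  hand: 0.3

```text
clock: 39.28
position: [505.1, 410.2, 118.0]
ee_rot: [0.089, 0.996, 0.004, 0.007]
contact_force: [0.2, -0.7, -0.0]
gripper_width: 55.8
```

jog_arm:
  increments:
    - [0, 0, 0, 0]
    - [0, 0, 0, 0]

```text
clock: 39.52
position: [505.4, 410.0, 118.2]
ee_rot: [0.089, 0.996, 0.004, 0.007]
contact_force: [-0.3, 0.6, 0.3]
gripper_width: 55.5
```

```bash
python3 g.py 505 407.5 27 -10.4; python3 - <<'E'
from m import *
t=cv2.imread('pics/top0.png')[:,:,::-1].copy()
b=t[205:270,85:128].astype(int)
for hi in (70,75,80):
  m=np.zeros((480,640),np.uint8); m[205:270,85:128]=((b.max(2)-b.min(2)<22)&(b.max(2)>45)&(b.max(2)<hi)); 
  print(hi,rect('top',m,25))
t=get_image('top');s=get_image('scene')
cv2.imwrite('pics/t20.png',t[:,:,::-1]);cv2.imwrite('pics/z20.png',cv2.resize(s[100:250,370:530,::-1],None,fx=4,fy=4,interpolation=2))
E
```

```text
t 39.52 pos [505.4 410.  118.2] yaw(long) -10.18 zax [ 0.015   0.0057 -0.9999] w 55.5 F [-0.3  0.6  0.3] q [ 0.93  0.53 -0.1   0.01 -0.92 -2.69]
shift m [ 0.0012 -0.0033  0.0912] turn 0.2 dist 91
70 [502.  403.1 109.   41.7 -10.5]
75 [502.  403.1 109.1  41.7 -10.5]
80 [502.  403.1 109.1  41.7 -10.5]
```

View pics/t20.png

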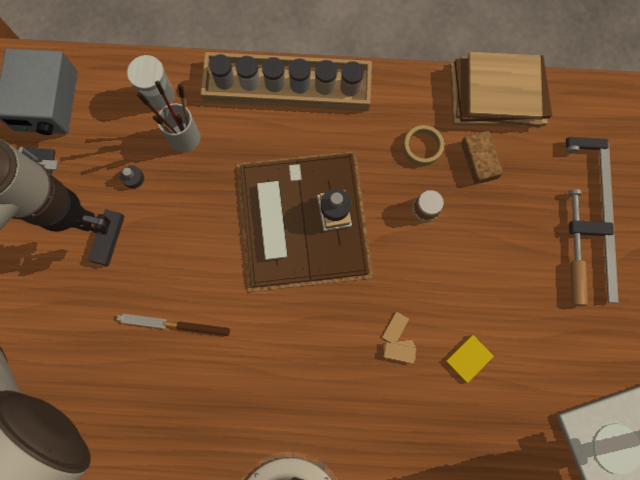

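View pics/z20.png

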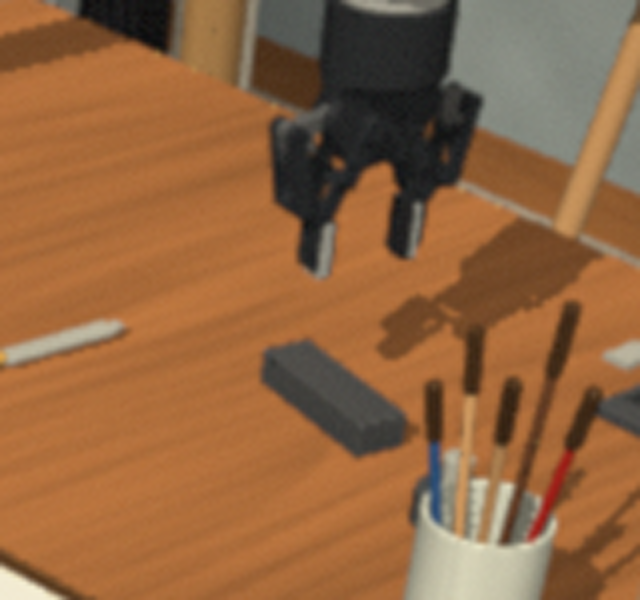

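```bash
python3 -c "
from h import *
print(onplane('top',[[80+100/4-.4,140+389.3/4-.4]],25))"; python3 g.py 505 407.6 27 -10.4
```

```text
[[502.35028918 406.42643705  25.        ]]
t 39.62 pos [505.9 410.1 119.5] yaw(long) -10.22 zax [ 0.0164  0.0078 -0.9998] w 55.6 F [-0.1 -1.2  0.4] q [ 0.93  0.53 -0.1   0.01 -0.92 -2.69]
shift m [ 0.0018 -0.0036  0.0924] turn 0.2 dist 93
```

jog_arm:
  increments:
    - [0.0012, -0.0015, 0.03, 0.2]
    - [0.0012, -0.003, 0.06, 0.2]
    - [0.0012, -0.0032, 0.08, 0.2]
    - [0.0012, -0.0032, 0.089, 0.2]
    - [0.0012, -0.0032, 0.089, 0.2]
    - [0.0012, -0.0032, 0.089, 0.2]

```text
clock: 40.38
position: [506.3, 408.5, 31.9]
ee_rot: [0.091, 0.996, 0.006, 0.009]
contact_force: [0.6, 0.7, -0.4]
gripper_width: 55.6
```

```bash
python3 g.py 505 407.6 27 -10.4; python3 - <<'E'
from m import *
s=get_image('scene')
cv2.imwrite('pics/z21.png',cv2.resize(s[100:250,370:530,::-1],None,fx=4,fy=4,interpolation=2))
E
```

```text
t 40.38 pos [506.3 408.5  31.9] yaw(long) -10.41 zax [ 0.0181  0.0097 -0.9998] w 55.6 F [ 0.6  0.7 -0.4] q [ 0.93  0.63 -0.18  0.01 -0.74 -2.69]
shift m [ 0.0011 -0.0012  0.0048] turn -0.0 dist 5
```

View pics/z21.png

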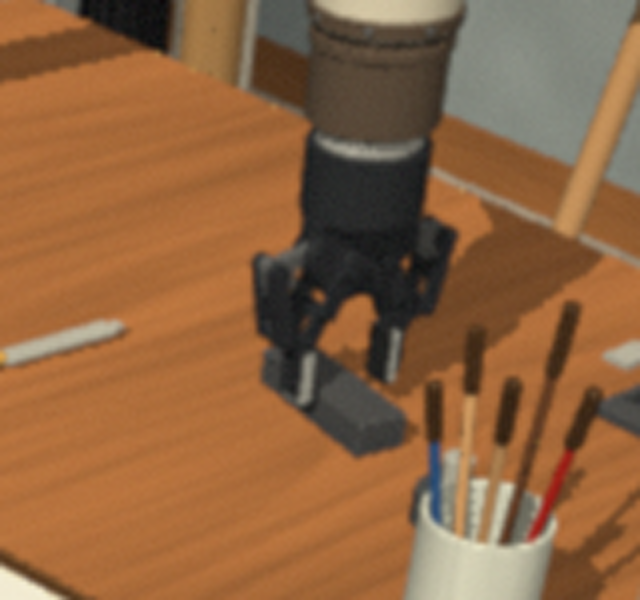

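jog_arm:
  increments:
    - [0.0013, -0.0011, 0.002, 0]
    - [0.0013, -0.0011, 0.0045, 0]
    - [0.0013, -0.0011, 0.0045, 0]

```text
clock: 40.8
position: [504.6, 407.6, 27.1]
ee_rot: [0.091, 0.996, 0.005, 0.008]
contact_force: [0.1, 0.4, -0.7]
gripper_width: 55.4
```

jog_arm:
  increments:
    - [0, 0, 0, 0]
    - [0, 0, 0, 0]
    - [0, 0, 0, 0]
    - [0, 0, 0, 0]
    - [0, 0, 0, 0]
    - [0, 0, 0, 0]
    - [0, 0, 0, 0]
  hand: -1

```text
clock: 41.68
position: [504.5, 407.2, 27.3]
ee_rot: [0.091, 0.996, 0.005, 0.008]
contact_force: [-2.1, -2.4, 6.1]
gripper_width: 34.5
```

jog_arm:
  increments:
    - [0, 0, -0.003, 0]
    - [0, 0, -0.02, 0]
    - [0, 0, -0.05, 0]
    - [0, 0, -0.08, 0]
    - [0, 0, -0.1, 0]
    - [0, 0, -0.1, 0]
    - [0, 0, -0.1, 0]

```text
clock: 42.55
position: [501.8, 405.6, 125.9]
ee_rot: [0.091, 0.996, 0.004, 0.007]
contact_force: [-0.5, -0.1, -7.9]
gripper_width: 34.2
```

```bash
python3 g.py 557.9 70.4 120 10.2; python3 - <<'E'
from m import *
s=get_image('scene')
cv2.imwrite('pics/z22.png',cv2.resize(s[60:210,370:530,::-1],None,fx=4,fy=4,interpolation=2))
E
```

```text
t 42.55 pos [501.8 405.6 125.9] yaw(long) -10.45 zax [ 0.0149  0.0069 -0.9999] w 34.2 F [-0.5 -0.1 -7.9] q [ 0.93  0.51 -0.11  0.01 -0.93 -2.69]
shift m [-0.1159 -0.3196  0.0044] turn -20.6 dist 340
```

View pics/z22.png

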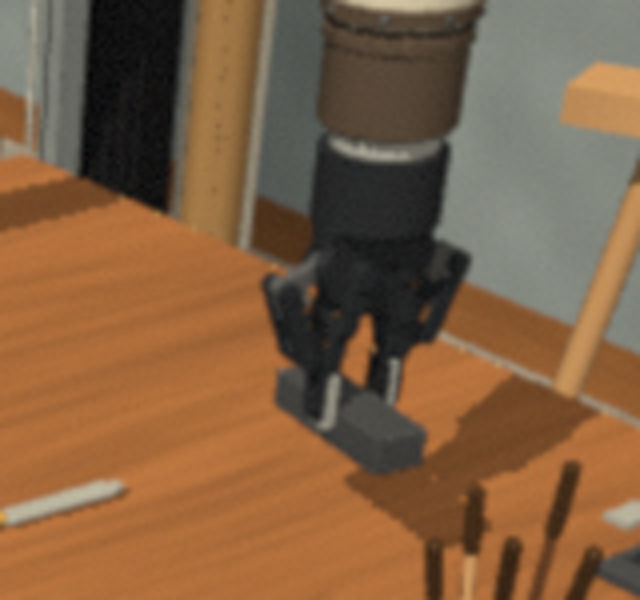

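jog_arm:
  increments:
    - [-0.007, -0.02, 0, -1]
    - [-0.021, -0.06, 0, -4]
    - [-0.036, -0.1, 0, -7]
    - [-0.051, -0.14, 0, -10]
    - [-0.065, -0.18, 0, -13]
    - [-0.08, -0.22, 0.002, -16]
    - [-0.094, -0.26, 0.004, -19]
    - [-0.107, -0.295, 0.004, -20.6]
    - [-0.116, -0.319, 0.004, -20.6]
    - [-0.116, -0.319, 0.004, -20.6]

```text
clock: 43.85
position: [557.5, 68.8, 119.0]
ee_rot: [-0.087, 0.996, 0.002, 0.006]
contact_force: [-0.2, 1.0, -7.3]
gripper_width: 34.8
```

jog_arm:
  increments:
    - [0, 0, 0, 0]
    - [0, 0, 0, 0]

```text
clock: 44.1
position: [557.2, 69.4, 118.5]
ee_rot: [-0.087, 0.996, 0.002, 0.006]
contact_force: [0.2, 0.8, -7.8]
gripper_width: 33.9
```

```bash
python3 g.py 558.3 70.4 68 10.2
```

```text
t 44.1 pos [557.2  69.4 118.5] yaw(long) 10.02 zax [ 0.0112  0.005  -0.9999] w 33.9 F [ 0.2  0.8 -7.8] q [ 0.41  0.4  -0.33 -0.   -0.83 -1.81]
shift m [-0.0006  0.0006  0.0506] turn -0.2 dist 51
```

jog_arm:
  increments:
    - [-0.0006, 0.0006, 0.018, -0.2]
    - [-0.0006, 0.0006, 0.036, -0.2]
    - [-0.0006, 0.0006, 0.047, -0.2]
    - [-0.0006, 0.0006, 0.0505, -0.2]
    - [-0.0006, 0.0006, 0.0505, -0.2]
    - [-0.0006, 0.0006, 0.0505, -0.2]

```text
clock: 44.85
position: [558.8, 70.6, 68.7]
ee_rot: [-0.089, 0.996, 0.002, 0.007]
contact_force: [-0.3, 0.2, -8.1]
gripper_width: 34.7
```

```bash
python3 g.py 558.3 70.4 61.3 10.2; python3 - <<'E'
from m import *
s=get_image('scene')
cv2.imwrite('pics/z23.png',cv2.resize(s[150:300,260:440,::-1],None,fx=4,fy=4,interpolation=2))
E
```

```text
t 44.85 pos [558.8  70.6  68.7] yaw(long) 10.23 zax [ 0.0126  0.0055 -0.9999] w 34.7 F [-0.3  0.2 -8.1] q [ 0.41  0.47 -0.37  0.   -0.71 -1.81]
shift m [ 0.0006 -0.0001  0.0074] turn 0.0 dist 7
```

View pics/z23.png

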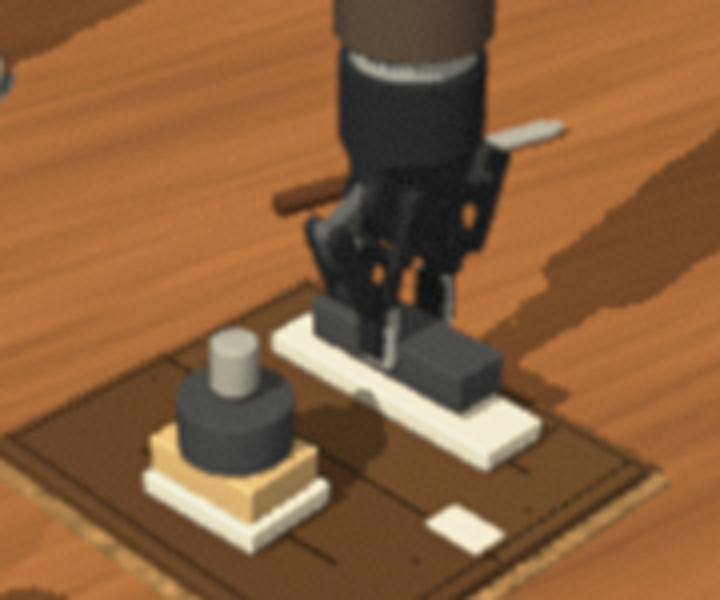

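jog_arm:
  increments:
    - [0.0006, -0.0001, 0.003, 0]
    - [0.0006, -0.0001, 0.0055, 0]
    - [0.0006, -0.0001, 0.007, 0]
    - [0.0006, -0.0001, 0.0078, 0]
    - [0.0006, -0.0001, 0.0078, 0]

```text
clock: 45.52
position: [558.3, 70.3, 60.9]
ee_rot: [-0.089, 0.996, 0.002, 0.006]
contact_force: [-0.2, 0.4, -7.6]
gripper_width: 34.2
```

jog_arm:
  increments:
    - [0, 0, 0.0005, 0]
    - [0, 0, 0.001, 0]
    - [0, 0, 0.001, 0]

```text
clock: 45.9
position: [558.4, 70.4, 60.4]
ee_rot: [-0.089, 0.996, 0.002, 0.007]
contact_force: [-2.0, 0.5, -3.5]
gripper_width: 34.1
```

jog_arm:
  increments:
    - [0, 0, 0.0004, 0]
    - [0, 0, 0.0009, 0]
    - [0, 0, 0.0009, 0]

```text
clock: 46.28
position: [558.4, 70.4, 60.4]
ee_rot: [-0.089, 0.996, 0.002, 0.007]
contact_force: [-4.8, 0.3, 5.5]
gripper_width: 34.6
```

Fully supported now; release, rise, and move clear for the final look.

jog_arm:
  increments:
    - [0, 0, 0, 0]
    - [0, 0, 0, 0]
    - [0, 0, 0, 0]
    - [0, 0, 0, 0]
    - [0, 0, -0.015, 0]
    - [0, 0, -0.04, 0]
    - [0, 0, -0.08, 0]
    - [0, 0, -0.11, 0]
    - [0, 0, -0.11, 0]
  hand: 0.3

```text
clock: 47.4
position: [558.7, 70.4, 174.4]
ee_rot: [-0.09, 0.996, 0.003, 0.011]
contact_force: [0.2, -0.5, -1.4]
gripper_width: 55.7
```

```bash
python3 g.py 440 280 180 0
```

```text
t 47.4 pos [558.7  70.4 174.4] yaw(long) 10.28 zax [ 0.0208  0.008  -0.9998] w 55.7 F [ 0.2 -0.5 -1.4] q [ 0.41  0.34 -0.27  0.   -0.95 -1.81]
shift m [ 0.0793  0.2275 -0.0063] turn 10.3 dist 241
```

jog_arm:
  increments:
    - [0.01, 0.04, 0, 2]
    - [0.025, 0.09, 0, 4]
    - [0.045, 0.14, 0, 6]
    - [0.06, 0.19, 0, 8]
    - [0.08, 0.2275, 0, 10]
    - [0.08, 0.2275, 0, 10]
    - [0.08, 0.2275, 0, 10]

```text
clock: 48.28
position: [439.2, 279.7, 173.4]
ee_rot: [-0.003, 1.0, 0.004, 0.01]
contact_force: [-0.4, -0.1, 0.5]
gripper_width: 55.3
```

```bash
python3 - <<'E'
from m import *
from w import meas
s=get_image('scene');t=get_image('top')
cv2.imwrite('pics/s24.png',s[:,:,::-1]);cv2.imwrite('pics/t24.png',t[:,:,::-1])
cv2.imwrite('pics/z24.png',cv2.resize(s[180:330,250:430,::-1],None,fx=4,fy=4,interpolation=2))
cv2.imwrite('pics/z24t.png',cv2.resize(t[150:300,220:400,::-1],None,fx=4,fy=4,interpolation=2))
W=lambda a:(a.min(2)>130)&(a.max(2)-a.min(2)<45)
print('strip',meas('top',t,(245,174,290,275),33,W)[:2])
t2=np.ascontiguousarray(t)
for c in [(268,215),(272,232),(270,225)]:
    m=fill('top',t2,c,58,14); print('bar',t[c[1],c[0]],m.sum(),rect('top',m,58))
E
```

```text
strip (489, array([557.6,  70.1, 158.5,  42.6,  10.2]))
bar [64 59 56] 855 [556.   70.8 108.4  32.7  10.1]
bar [63 58 56] 856 [555.9  71.  108.2  33.3  10.7]
bar [64 58 58] 854 [556.   70.8 108.4  32.7  10.1]
```

View pics/z24.png

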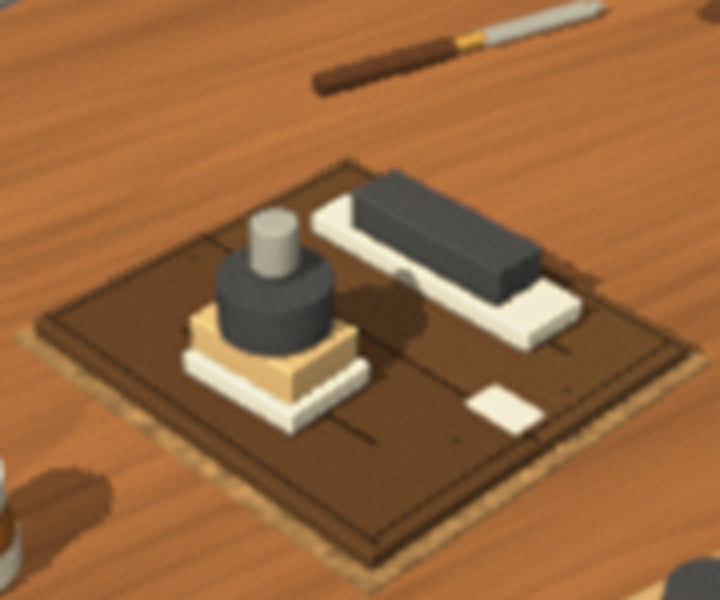

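View pics/z24t.png

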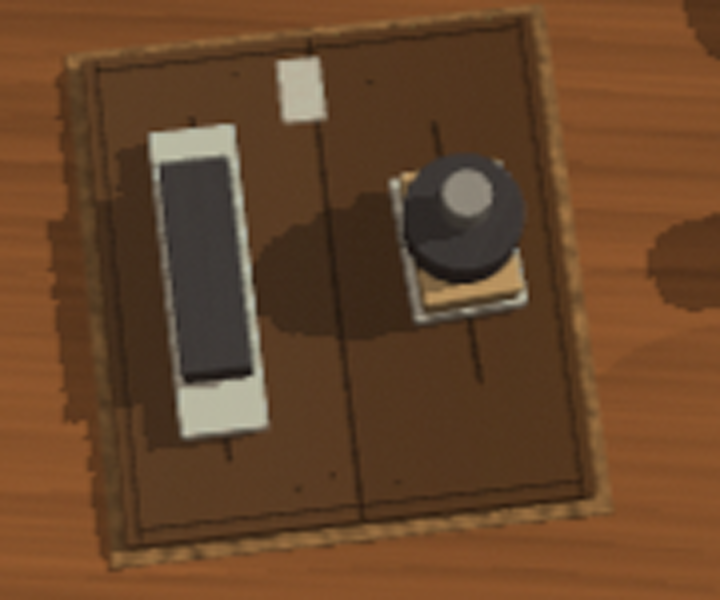

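View pics/t24.png

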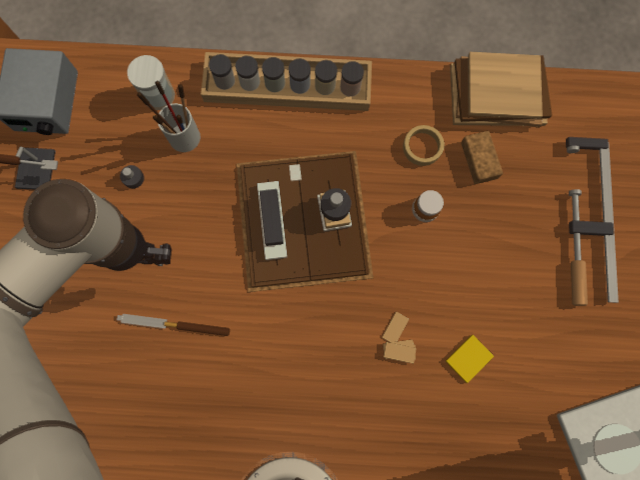

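```bash
python3 - <<'E'
from h import *
t=cv2.imread('pics/t24.png')
b=t[185:215,320:355].astype(int); m=(b.min(2)>105)&(b.max(2)-b.min(2)<25)
n,l,st,c=cv2.connectedComponentsWithStats(m.astype(np.uint8))
for i in range(1,n):
    if st[i,4]>20: print(st[i],onplane('top',c[i]+[320,185],117))
print('scene',onplane('scene',(250+274/4-.4,180+219/4-.4),117))
print('disc',onplane('top',(220+464/4-.4,150+215/4-.4),85), read_state()['clock'])
for n,u,z in[('tin',(180,137),95),('jar',(429,203),60)]: print(n,onplane('top',u,z)[0,:2])
a=cv2.imread('pics/top0.png').astype(int); 
for nm,(x0,y0,x1,y1) in dict(tin=(160,100,205,155),jar=(412,188,446,224),yellow=(445,335,495,385)).items(): print(nm,np.abs(a[y0:y1,x0:x1]-t[y0:y1,x0:x1]).mean().round(1))
E
```

```text
[11  8 12 11 99] [[584.84677722 -55.85679185 117.        ]]
scene [[582.64366792 -55.09878647 117.        ]]
disc [[582.79146861 -55.56167579  85.        ]] 48.375
tin [697.87186408 257.88214962]
jar [ 601.38716002 -242.04265642]
tin 1.4
jar 1.6
yellow 1.8
```

All within about 1.5 mm; bystanders unchanged. Handing in.

```bash
python3 -c "
from bench import *
print(job_done())"
```

```text
the job is handed in; nothing more can be done
None
```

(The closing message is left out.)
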